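# Load the last tubes and rock the stuck block out of the dry-block heater

## Robot

A 6-joint arm with a two-finger parallel gripper is mounted at the origin on the work surface. World frame = base frame: x ahead of the robot, y to its left, z up, the work surface at z = 0. Lengths are in m, angles in rad, forces in N, time in s.
With the tool pointing down it reaches from about 0.35 to 0.725 m from the base axis. Payload 4.3 kg.
Tool frame: the origin (TCP) lies where the fingers leave the gripper's body, on its centre line; the fingertips stand 73 mm ahead of it and the grasp point (between the pads) lies 54 mm ahead of it (grip_depth is the distance from the TCP to the grasp point, in m); z points along the fingers, y is the direction in which the jaws open and shut (so a half turn about z gives the same grasp; the last joint's range is limited). The gripper opens to 85 mm and grips with 20 to 120 N. Pads are 22 mm wide; open, the fingers measure 114 mm over their backs; the gripper's body (76 mm by 85 mm) begins 54 mm behind the grasp point. The pads swing forward as they close: fully open they stand 13 mm farther back than shut.
Start: joints at [-1.395, 0.377, 0.081, 1.274, 0, 1.46], TCP at [0.162, -0.552, 0.304] pointing down, gripper open.
Joint ranges: [-2.72, 2.72], [-0.84, 1.66], [-1.02, 1.22], [-1.77, 2.12], [-1.37, 1.28], [-3.14, 3.14]. Speed limits (rad/s): [2.57, 2.57, 3.14, 3.14, 3.14, 3.14].

## Interface

Orientations are given as a unit quaternion [w, x, y, z].
In Python, from cell import get_state, read_camera, get_calibration, job_done, find_in, cut_out, pinpoint, grip_depth gives the robot as it stands.
- The arm moves only by the tool servo_tool, never from a script. Its argument "motion" is a list that holds one entry, the list of rows, each a list of 6 numbers: the shift along the tool's x, y, z in cm, then the turn, a rotation vector about the tool's x, y, z in rad. In form: [[[x, y, z, rx, ry, rz], ...]]. A call has exactly 8 rows; each row shifts and turns the pose as measured when the row begins, along the tool's axes as they then stand; what a row does not reach is not made up. A row lasts 1/10 s, in which the tool goes at most 50 mm and 8.59 degrees, less where a joint would pass 70% of its speed; a pose out of reach is approached as far as the arm can. A call with a gripper value outside its range is refused whole. "hand" is the opening in per cent of the stroke, from 0 (shut) to 100 (fully open), set as the call begins (left out, the last holds). The fingers move at their own pace and stop on an object; "force" is the grip in N (left out, the last holds). Time passes only in rows, so rows that do not move let the fingers close, or fill a call up. It gives the time, the measured TCP pose, the force and the opening at its end, in the units of the state.
- get_state(): the state, without advancing time (a new reading comes with each control period).
- read_camera(name): name is "scene" or "side" or "wrist"; returns the picture (480x640x3 uint8, red, green, blue); there is no depth.
- get_calibration(name): a dict with "fx", "fy", "cx", "cy" (pixels), "extrinsics" (4x4, takes a point from camera to world coordinates); the wrist camera has in their place "T_tool_cam" (4x4, takes a point from camera to tool coordinates, whose origin is the TCP and whose axes are the flange's). Camera axes: x right, y up, looking along -z (the intrinsics and any distortion apply to the point x, -y, -z); pixel columns grow to the right and rows downward; lengths in m; the calibration is good to about 2 mm. A picture is of the moment at which its call begins: read the wrist's pose just before it. get_calibration takes no time and is no camera call.
- job_done(): hands the job in, once; it reports no verdict.
Trained networks look in the newest picture that a camera, given by its name, has taken for a name from the list of things; names that differ only in an ending like _2 or _b are one class to them, and where a whole thing is asked for, a point or a joint stands for the part that bears it (a point fixed in the world has none). Each returns a list of dicts, best first, with "score" (0 to 1); they miss things now and then, are a little off and sometimes report something else, mostly with a low value. They report only what shows in the picture. A call takes as long as a camera call. They do not tell look-alikes from the thing itself.
- find_in(camera, query): "rect" ([centre column, centre row, width, height] in pixels, round what is visible of it).
- cut_out(camera, query): "region" (480x640 bool, what is visible of it) and "rect" ([centre column, centre row, width, height] in pixels, round what is visible of it).
- pinpoint(camera, query): "position" ([column, row] in pixels: a listed point, or the origin of a listed thing).
The state is a dict: "t": time; "qpos": joint angles; "dq": joint speeds; "tau": joint torques, N m; "eef_pos": TCP position; "orientation": TCP orientation; "force": force on the tool from outside, world axes, zero at the start; "wrist_torque": the same for the moment, N m; "gripper_width": opening from 0.0 (shut) to 1.0 (fully open).
Only numpy, scipy, OpenCV 4.12 (cv2) and the standard library are available. Lean on these libraries where they do the work, as an engineer would, in place of code of your own. Each camera call takes 0.05 s, during which the arm holds its last target.

## Task

Drop the two yellow-capped tubes from the rack, foot down and fully home, into the two empty holes of the aluminium block in the heater and let go of them. The block sits tight in its well, so do not just pull it straight up: then take its black T handle and rock it along the row of tubes, leaning it clearly at least twice to each side while it is still in the well, until it works free. Finish while holding the block by the handle, level and still over the well with its underside a finger's breadth above the rim and touching nothing of the heater, all four tubes home in it, the red-capped tubes left in the rack and the other things on the table left where they are.

Things in the scene. Friction and masses are not known exactly. Their poses are not given: they have to be found in the camera images.
- heater: dry-block heater: white housing 160 x 210 mm, 80 mm high, fixed to the table, with a lower sloping control panel (three red dashes on a black display) in front, reaching 105 mm from the origin toward its -x. Origin: centre of the underside, z up. In its top is a well 43 x 144 mm (long way along y), 26 mm deep
- well (a point): centre of the well's floor: 20 mm toward +x from the heater's origin, 54 mm above the table; the rim is 26 mm above this point. Heater's axes. Four spring leaves in the long walls clamp the block's lowest 10 mm: straight up it sticks at 25 to 40 N; leaned to and fro along y, one end at a time climbs past the leaves with 10 to 25 N at the handle
- block: aluminium tube block, 40 mm (x) x 140 mm (y) x 42 mm high, about 0.5 kg plus tubes, loose, with four holes in one row along y, 18 mm in diameter, 32 mm deep. Origin: centre of the underside. Starts level on the well's floor, same axes as the heater, standing 16 mm out of the well, with 2 mm of room at each end
- block_handle (a point): centre of the black grip bar of the block's T lifter: 12 mm wide (x), 26 mm long (y), 12 mm high, on an 8 mm steel post; 98 mm above the block's underside, 56 mm above its top. Axes of the block. A lean is some 10 to 12 mm of travel along y asked of the gripper either side of upright (the grip and block give a few mm); about 3 to 5 mm of rise per lean, four to six leans
- seat0 (a point): point in the block: where the middle of a tube lies when it stands fully home in hole 0, which is 57 mm from the handle's post toward -y of the block. 5.5 mm above the block's top, 47.5 mm above its underside; the hole's floor is 37.5 mm below this point. A blue-capped tube stands here at the start
- seat1 (a point): point in the block: where the middle of a tube lies when it stands fully home in hole 1, which is 30 mm from the handle's post toward -y of the block. 5.5 mm above the block's top, 47.5 mm above its underside; the hole's floor is 37.5 mm below this point. Empty at the start
- seat2 (a point): point in the block: where the middle of a tube lies when it stands fully home in hole 2, which is 30 mm from the handle's post toward +y of the block. 5.5 mm above the block's top, 47.5 mm above its underside; the hole's floor is 37.5 mm below this point. A blue-capped tube stands here at the start
- seat3 (a point): point in the block: where the middle of a tube lies when it stands fully home in hole 3, which is 57 mm from the handle's post toward +y of the block. 5.5 mm above the block's top, 47.5 mm above its underside; the hole's floor is 37.5 mm below this point. Empty at the start
- yellow1_mid (a point): middle (37.5 mm above the foot) of a yellow-capped closed sample tube, 75 mm long, body 15 mm in diameter with a tapered foot, screw cap 16 mm in diameter and 14 mm high, about 18 g. Starts upright in one of the rack's holes; to go into an empty hole of the block
- yellow2_mid (a point): middle (37.5 mm above the foot) of a yellow-capped closed sample tube, 75 mm long, body 15 mm in diameter with a tapered foot, screw cap 16 mm in diameter and 14 mm high, about 18 g. Starts upright in one of the rack's holes; to go into an empty hole of the block
- red1_mid (a point): middle of a red-capped tube of the same size, upright in the rack; stays there
- red2_mid (a point): middle of a red-capped tube of the same size, upright in the rack; stays there
- blue1_mid (a point): middle of a blue-capped tube of the same size, already in hole 0 of the block; stays in it
- blue2_mid (a point): middle of a blue-capped tube of the same size, already in hole 2 of the block; stays in it
- rack: blue plastic tube rack, 160 mm (x) x 46 mm (y) x 40 mm high, fixed to the table, with four holes in one row along x, 42 mm apart (21 and 63 mm either side of the origin), 18 mm in diameter and 30 mm deep; tubes in it stand 45 mm out. Origin: centre of the underside
- amber: small amber bottle with black cap, 32 mm in diameter, 85 mm high; bystander. Origin: centre of its foot
- pet: clear plastic bottle with white cap and a red band, 58 mm in diameter, 150 mm high; bystander. Origin: centre of its foot
- tape: white roll of tape lying flat, 84 mm in diameter, 19 mm high; bystander. Origin: centre of its underside
- cup: white plastic cup, 66 mm across the rim, 70 mm high; bystander. Origin: centre of its foot
- vial: small clear vial with white cap, 26 mm in diameter, 50 mm high; bystander. Origin: centre of its foot
There are look-alikes about, which are no part of the job. There is more than one size of the block; the job needs the middle-sized.

How it is judged:
On the way, in this order (a step that is already met when the one before it is completed fails the run):
1. both yellow-capped tubes stand fully home in the block's two empty holes, released, with the block still seated (((distance between yellow1_mid and seat1 below 0.006 m and distance between yellow2_mid and seat3 below 0.006 m) or (distance between yellow1_mid and seat3 below 0.006 m and distance between yellow2_mid and seat1 below 0.006 m)) and contact force between the fingers and yellow1 below 0.05 N and contact force between the fingers and yellow2 below 0.05 N and z of block_handle in the frame of well below 0.102 m), for 0.2 s.
2. the block leans clearly (over 0.03 rad, handle over 4 mm off centre) toward its -y end, still in the well (y of block_handle in the frame of well below -0.004 m and angle between block_handle's own z axis and vertical above 0.03 rad and z of block_handle in the frame of well below 0.122 m and ((distance between yellow1_mid and seat1 below 0.006 m and distance between yellow2_mid and seat3 below 0.006 m) or (distance between yellow1_mid and seat3 below 0.006 m and distance between yellow2_mid and seat1 below 0.006 m))), for 0.05 s.
3. then it leans clearly toward its +y end, still in the well (y of block_handle in the frame of well above 0.004 m and angle between block_handle's own z axis and vertical above 0.03 rad and z of block_handle in the frame of well below 0.122 m and ((distance between yellow1_mid and seat1 below 0.006 m and distance between yellow2_mid and seat3 below 0.006 m) or (distance between yellow1_mid and seat3 below 0.006 m and distance between yellow2_mid and seat1 below 0.006 m))), for 0.05 s.
4. then toward its -y end again, still in the well (all of step 2), for 0.05 s.
At the end, for the whole second after the job is handed in: The gripper holds the block by its handle, still, level within 0.15 rad, underside 4 to 40 mm above the well's rim, handle within 40 mm of the well's middle seen from above, block not touching the heater, all four tubes (2 blue, 2 yellow) within 6 mm of fully home in it (((distance between yellow1_mid and seat1 below 0.006 m and distance between yellow2_mid and seat3 below 0.006 m) or (distance between yellow1_mid and seat3 below 0.006 m and distance between yellow2_mid and seat1 below 0.006 m)) and distance between blue1_mid and seat0 below 0.006 m and distance between blue2_mid and seat2 below 0.006 m and z of block_handle in the frame of well between 0.128 and 0.164 m and horizontal distance between block_handle and well below 0.04 m and angle between block_handle's own z axis and vertical below 0.15 rad and contact force between block and heater below 0.05 N and contact force between the fingers and block above 1 N and linear speed of block below 0.03 m/s and angular speed of block below 0.3 rad/s); the arm keeps its last pose, push and grip.
It fails at once if a red-capped tube is moved more than 15 mm (distance of any of red1_mid, red2_mid from where it was at the start of the episode above 0.015 m).
It fails at once if a bystander on the table is moved more than 25 mm (distance of any of amber, pet, tape, cup, vial from where it was at the start of the episode above 0.025 m).
It also fails if it takes over 72 s, if anything falls off the work surface, if the arm or the gripper's body presses on something with over 40 N, if the wrist force passes 120 N, or if a joint passes its speed limit or range.

## Working session

There is one attempt and no reset: what is moved stays moved. The work goes in short steps, Python scripts to look and compute and a tool call to move; the robot and the scene stay as the last step left them, time stands still between calls to the robot, and variables do not carry over. Pictures are saved under pics/ and viewed, and the job is handed in when it is done.

Besides the shell and the picture viewer there is one more tool, called after "Emit:" as name(argument=value, ...), one argument or row to a line, values as JSON. servo_tool: Moves the arm, as the interface text tells. Its arguments: {"type":"object","properties":{"motion":{"type":"array","items":{"type":"array","items":{"type":"array","items":{"type":"number"}}}},"hand":{"type":"number"},"force":{"type":"number"}},"required":["motion"]}

```bash
ls; mkdir -p pics
python3 - <<'E'
from cell import *
import cv2
s=get_state();print(s)
for n in ["scene","side","wrist"]:
    im=read_camera(n);cv2.imwrite(f"pics/{n}0.png",im[:,:,::-1])
    print(n,get_calibration(n))
print(grip_depth() if callable(grip_depth) else grip_depth)
E
```

```text
pics
{'t': 0.0, 'qpos': array([-1.39530071e+00,  3.78083204e-01,  7.96594532e-02,  1.27436578e+00,
       -4.05680209e-06,  1.46052942e+00]), 'dq': array([-0.00032346, -0.00076575, -0.00093011, -0.00019709, -0.00032141,
       -0.00069788]), 'tau': array([ 7.31785167e-04, -4.63604665e+01,  2.69875395e+01,  2.07124493e-02,
       -2.29087127e-04, -7.41947986e-06]), 'eef_pos': array([ 0.16202475, -0.55119789,  0.30296219]), 'orientation': array([-9.96007446e-04,  9.89809335e-01,  1.42395532e-01, -3.45251417e-05]), 'force': array([0.13248523, 0.61639573, 0.10364604]), 'wrist_torque': array([-0.03693743,  0.01343089, -0.00454091]), 'gripper_width': 1.0010132688809934}
scene {'fx': 483.40378384495136, 'fy': 483.40378384495136, 'cx': 323.6137120188315, 'cy': 235.57483706938396, 'extrinsics': array([[-0.5692221 , -0.6654608 ,  0.48285414,  1.08136088],
       [ 0.82217494, -0.46343958,  0.3305331 ,  0.27320886],
       [ 0.0038169 ,  0.58513732,  0.81092524,  1.04141072],
       [ 0.        ,  0.        ,  0.        ,  1.        ]])}
side {'fx': 623.5011402576871, 'fy': 623.5011402576871, 'cx': 319.32505690524215, 'cy': 245.65506254050746, 'extrinsics': array([[-0.71390455,  0.54347056, -0.44156545,  0.0024433 ],
       [-0.70024208, -0.55511269,  0.4488997 ,  0.45792397],
       [-0.00115481,  0.62967424,  0.77685843,  1.05581338],
       [ 0.        ,  0.        ,  0.        ,  1.        ]])}
wrist {'fx': 359.1669137749523, 'fy': 359.1669137749523, 'cx': 322.7162157947917, 'cy': 238.5994615663706, 'T_tool_cam': array([[ 7.60182505e-04,  9.53664551e-01,  3.00870979e-01,
         7.73687776e-02],
       [ 9.99999628e-01, -6.02256390e-04, -6.17645653e-04,
        -1.05315633e-03],
       [-4.07825295e-04,  3.00871336e-01, -9.53664654e-01,
        -7.00751889e-02],
       [ 0.00000000e+00,  0.00000000e+00,  0.00000000e+00,
         1.00000000e+00]])}
0.0539
```

View pics/scene0.png

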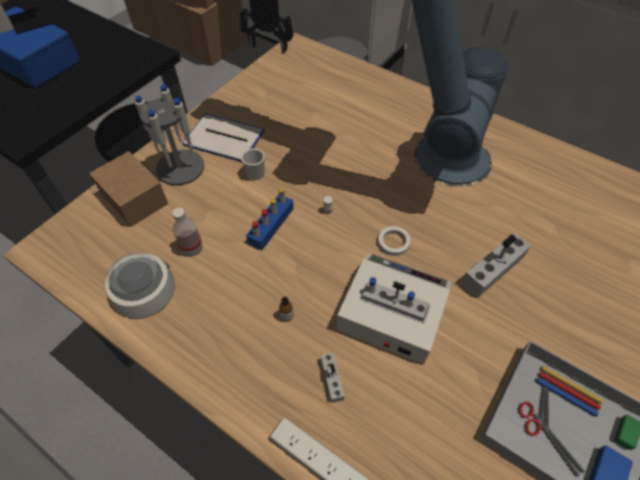

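View pics/side0.png

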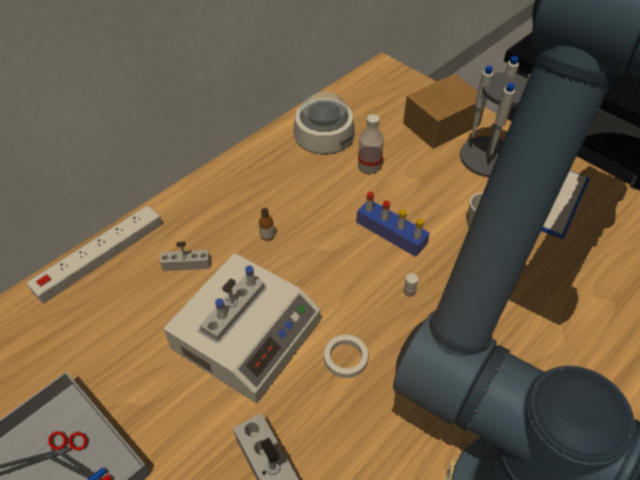

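View pics/wrist0.png

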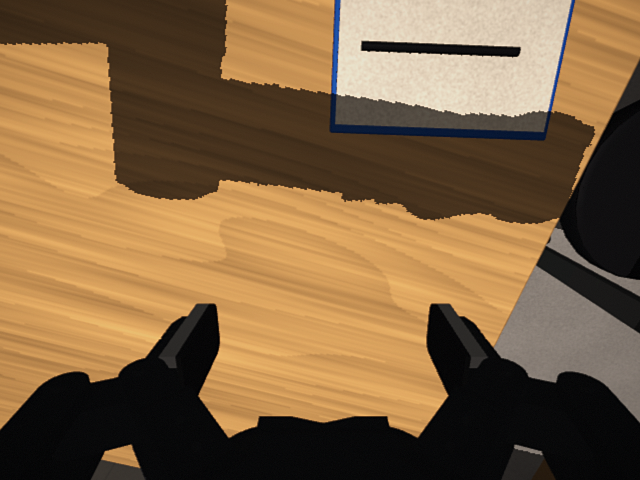

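The scene view shows three block-like things: the one in the heater (395,298), a small one (332,377) and a large one (497,263). The job's block is the one in the heater. The tubes are in the rack at (270,220), yellow caps at (273,208) and (281,196), red at (264,215) and (255,228).

```bash
cat > h.py <<'E'
from cell import *
import numpy as np, cv2
from scipy.spatial.transform import Rotation as R
def q2R(q): return R.from_quat([q[1],q[2],q[3],q[0]]).as_matrix()
def campose(n,s=None):
    c=get_calibration(n)
    if n=="wrist":
        T=np.eye(4);T[:3,:3]=q2R(s["orientation"]);T[:3,3]=s["eef_pos"];return c,T@c["T_tool_cam"]
    return c,c["extrinsics"]
def ray(n,uv,s=None):
    c,T=campose(n,s)
    d=np.array([(uv[0]-c["cx"])/c["fx"],-(uv[1]-c["cy"])/c["fy"],-1.])
    d=T[:3,:3]@d;return T[:3,3],d/np.linalg.norm(d)
def at_z(n,uv,z,s=None):
    o,d=ray(n,uv,s);return o+d*(z-o[2])/d[2]
def proj(n,p,s=None):
    c,T=campose(n,s);q=np.linalg.inv(T)@np.append(p,1)
    return np.array([c["cx"]+c["fx"]*q[0]/-q[2],c["cy"]+c["fy"]*q[1]/q[2]])
def tri(rays):
    A=0;b=0
    for o,d in rays:
        P=np.eye(3)-np.outer(d,d);A=A+P;b=b+P@o
    p=np.linalg.solve(A,b);return p,[np.linalg.norm(np.cross(p-o,d)) for o,d in rays]
E
python3 - <<'E'
from h import *
np.set_printoptions(precision=4,suppress=True)
for n in ["scene","side"]: read_camera(n)
for q in ["heater","well","block_handle","seat0","seat1","seat2","seat3","yellow1_mid","red1_mid","blue1_mid","rack","amber","pet","tape","cup","vial"]:
    a=pinpoint("scene",q);b=pinpoint("side",q)
    print(q,[(x["position"],round(x["score"],2)) for x in a][:3],[(x["position"],round(x["score"],2)) for x in b][:3])
    if a and b: print("   ",*tri([ray("scene",a[0]["position"]),ray("side",b[0]["position"])]))
print(get_state()["t"])
s={}
for n,r in [("scene",(320,240,460,380)),("side",(150,230,330,400)),("scene",(235,180,305,250)),("side",(345,180,440,260))]:
    im=read_camera(n)[r[1]:r[3],r[0]:r[2]];cv2.imwrite(f"pics/crop_{n}_{r[0]}.png",cv2.resize(im,None,fx=4,fy=4,interpolation=cv2.INTER_CUBIC)[:,:,::-1])
E
```

```text
heater [([391.7, 311.4], 0.76)] [([244.8, 337.3], 0.78), ([251.1, 277.9], 0.67)]
    [ 0.5489  0.1097 -0.0069] [np.float64(0.0014996748282564538), np.float64(0.0014996748282565518)]
well [([393.2, 305.9], 0.61)] [([237.0, 314.4], 0.94)]
    [0.5653 0.1114 0.0552] [np.float64(0.0024526530939455965), np.float64(0.0024526530939456594)]
block_handle [([508.2, 238.9], 0.92), ([330.7, 369.2], 0.92), ([397.3, 286.8], 0.57)] [([268.6, 450.4], 0.84), ([178.9, 242.2], 0.8), ([227.6, 285.8], 0.68)]
    [0.304  0.2596 0.1319] [np.float64(0.0013890183432579584), np.float64(0.0013890183432579586)]
seat0 [([419.5, 308.7], 0.97), ([488.3, 265.2], 0.89), ([368.8, 286.1], 0.87)] [([209.4, 326.0], 0.94), ([258.7, 442.2], 0.94), ([251.1, 430.2], 0.9)]
    [0.5599 0.1719 0.0943] [np.float64(0.0013343416586165788), np.float64(0.0013343416586164886)]
seat1 [([419.5, 308.7], 0.97), ([488.3, 265.2], 0.89), ([368.8, 286.1], 0.87)] [([209.4, 326.0], 0.94), ([258.7, 442.2], 0.94), ([251.1, 430.2], 0.9)]
    [0.5599 0.1719 0.0943] [np.float64(0.0013343416586165788), np.float64(0.0013343416586164886)]
seat2 [([41
[... 1282 characters left out ...]
.7019 -0.0914 -0.0037] [np.float64(0.002602285599298071), np.float64(0.002602285599297913)]
pet [([192.3, 246.7], 0.58), ([284.0, 199.2], 0.47)] []
tape [([391.7, 242.1], 0.92), ([368.6, 289.9], 0.44)] [([236.2, 314.0], 0.72), ([342.7, 356.6], 0.62)]
    [0.5054 0.1002 0.172 ] [np.float64(0.0471570302660767), np.float64(0.04715703026607675)]
cup [([254.5, 173.2], 0.66)] [([474.6, 225.4], 0.54), ([391.3, 235.1], 0.54)]
    [ 0.3948 -0.4399  0.0018] [np.float64(0.003524735425148373), np.float64(0.00352473542514834)]
vial [([255.2, 234.7], 0.71), ([326.9, 210.6], 0.65)] [([407.6, 295.1], 0.67)]
    [ 0.467  -0.3726 -0.2204] [np.float64(0.04503706732036216), np.float64(0.04503706732036228)]
1.85
```

View crops.

View pics/crop_scene_320.png

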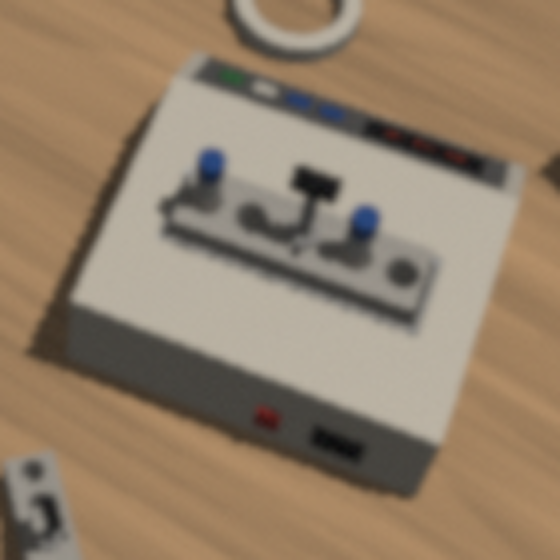

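View pics/crop_side_150.png

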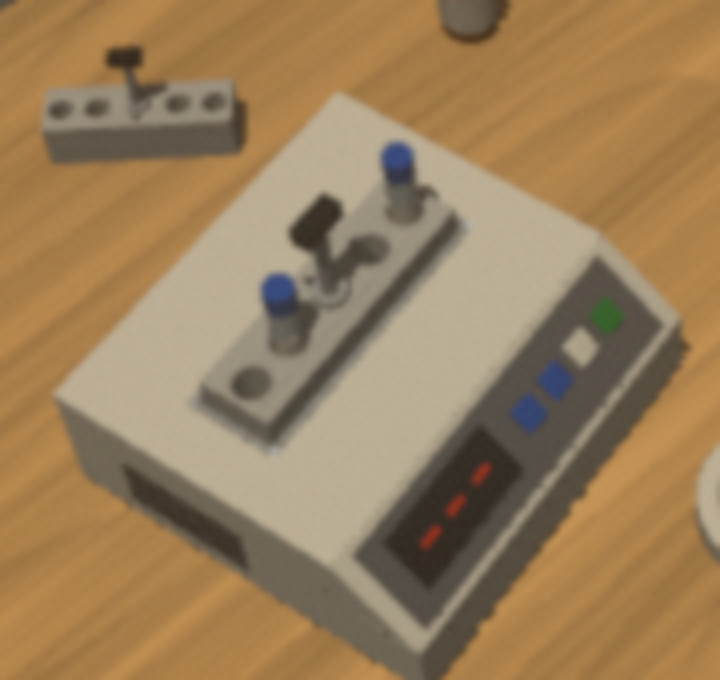

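View pics/crop_scene_235.png

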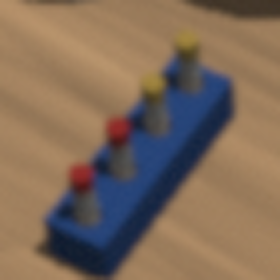

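View pics/crop_side_345.png

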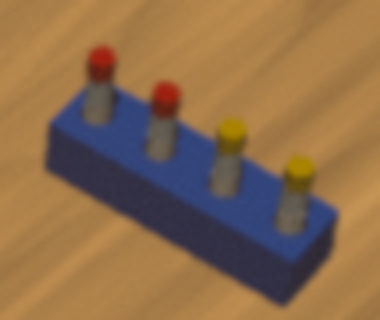

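```bash
cat > caps.py <<'E'
from h import *
np.set_printoptions(precision=4,suppress=True)
def blobs(im,col,minA=8):
    h=cv2.cvtColor(im,cv2.COLOR_RGB2HSV)
    m={"y":cv2.inRange(h,(22,130,80),(35,255,255)),"r":cv2.inRange(h,(0,150,80),(6,255,255))|cv2.inRange(h,(174,150,80),(180,255,255)),"b":cv2.inRange(h,(105,120,60),(122,255,255))}[col]
    n,l,st,c=cv2.connectedComponentsWithStats(m)
    return [(c[i].round(2).tolist(),int(st[i,4]),st[i,:4].tolist()) for i in range(1,n) if st[i,4]>=minA]
E
python3 - <<'E'
from caps import *
A=read_camera("scene");B=read_camera("side")
for col in "yrb":
    print(col)
    for n,im in [("scene",A),("side",B)]:
        for b in blobs(im,col): print(n,b)
print("stand",at_z("scene",(180,168),0),at_z("scene",(166,88),.25),"pet",at_z("scene",(188,249),0))
E
```

```text
y
scene ([545.31, 369.31], 13, [542, 367, 7, 6])
scene ([558.29, 376.42], 31, [550, 371, 19, 12])
scene ([584.61, 391.62], 64, [570, 383, 31, 19])
side ([402.39, 212.97], 36, [400, 210, 6, 8])
side ([419.38, 222.22], 37, [417, 219, 6, 8])
r
scene ([264.0, 211.83], 23, [262, 210, 5, 5])
scene ([254.82, 223.64], 22, [253, 221, 5, 6])
scene ([569.99, 390.05], 328, [540, 372, 60, 37])
scene ([526.7, 409.91], 47, [520, 403, 13, 14])
scene ([533.23, 426.44], 66, [526, 419, 15, 16])
side ([369.38, 162.22], 80, [359, 157, 23, 9])
side ([369.79, 195.38], 34, [368, 192, 5, 8])
side ([385.83, 204.49], 35, [384, 201, 5, 8])
side ([43.03, 279.93], 76, [37, 275, 13, 11])
side ([269.67, 347.87], 15, [268, 346, 5, 5])
side ([263.21, 356.07], 14, [261, 354, 5, 5])
side ([257.11, 363.61], 18, [255, 361, 5, 6])
side ([57.27, 440.5], 158, [48, 432, 19, 18])
side ([77.1, 440.85], 155, [68, 432, 19, 18])
side ([106.72, 477.33], 39, [101, 474, 11, 6])
b
scene ([14.01, 10.48], 116, [6, 6, 18, 10])
scene ([39.75, 50.23], 2858, [0, 24, 79, 61])
scene ([163.65, 86.48], 23, [161, 84, 6, 6])
scene ([138.19, 98.0
[... 204 characters left out ...]
78, 4, 7])
scene ([410.78, 295.3], 23, [409, 293, 5, 6])
scene ([567.37, 396.36], 324, [537, 378, 61, 37])
scene ([612.02, 465.93], 880, [593, 447, 39, 33])
side ([513.98, 59.13], 46, [511, 56, 8, 8])
side ([488.37, 69.03], 38, [486, 66, 6, 7])
side ([509.88, 86.39], 49, [507, 83, 8, 8])
side ([393.2, 223.84], 699, [359, 204, 69, 41])
side ([544.77, 229.36], 22, [542, 227, 8, 5])
side ([248.78, 269.09], 23, [246, 267, 6, 5])
side ([218.92, 301.92], 26, [216, 300, 7, 5])
side ([288.31, 324.58], 26, [286, 321, 6, 8])
side ([281.67, 332.78], 27, [279, 330, 6, 7])
side ([97.24, 474.2], 103, [88, 468, 18, 12])
stand [ 0.5013 -0.6389  0.    ] [ 0.4562 -0.6513  0.25  ] pet [ 0.6983 -0.4162  0.    ]
```

Run:
```python
from caps import *
z=.079
for a,b in [((254.8,223.6),(369.8,195.4)),((264,211.8),(385.8,204.5)),(None,(402.4,213)),(None,(419.4,222.2))]:
    if a: print(at_z("scene",a,z),tri([ray("scene",a),ray("side",b)]))
    print("  ",at_z("side",b,z))
z=.133
for a,b in [((372.4,280.8),(248.8,269.1)),((410.8,295.3),(218.9,301.9))]:
    print(at_z("scene",a,z),at_z("side",b,z),tri([ray("scene",a),ray("side",b)]))
for a,b in [((399,286),(229.5,286))]: print(tri([ray("scene",a),ray("side",b)]))
s=get_state();print(s["eef_pos"],q2R(s["orientation"]))
```

```text
[ 0.5762 -0.2811  0.079 ] (array([ 0.5767, -0.2808,  0.0803]), [np.float64(0.00040124468642698506), np.float64(0.0004012446864270256)])
   [ 0.5776 -0.2823  0.079 ]
[ 0.5337 -0.286   0.079 ] (array([ 0.5346, -0.285 ,  0.0806]), [np.float64(4.847992216977693e-05), np.float64(4.847992216975232e-05)])
   [ 0.5355 -0.2862  0.079 ]
   [ 0.4946 -0.2921  0.079 ]
   [ 0.4529 -0.2969  0.079 ]
[0.5795 0.0588 0.133 ] [0.5811 0.0558 0.133 ] (array([0.58  , 0.0579, 0.1347]), [np.float64(0.0013153876543954158), np.float64(0.0013153876543954375)])
[0.5633 0.1446 0.133 ] [0.5644 0.1412 0.133 ] (array([0.5636, 0.1432, 0.1343]), [np.float64(0.0015101318897119884), np.float64(0.0015101318897120344)])
(array([0.5669, 0.1139, 0.1498]), [np.float64(0.0017872454028678131), np.float64(0.0017872454028678652)])
[ 0.1621 -0.5517  0.3039] [[ 0.9594  0.2819 -0.    ]
 [ 0.2819 -0.9594 -0.0001]
 [-0.      0.0001 -1.    ]]
```

Emit:
servo_tool(
  motion=[
    [[4.4,-1.9,0.5,0,0,0],[4.4,-1.9,0.5,0,0,0],[4.4,-1.9,0.5,0,0,0],[4.4,-1.9,0.5,0,0,0],[4.4,-1.9,0.6,0,0,0],[4.4,-1.9,0.6,0,0,0],[4.4,-1.9,0.6,0,0,0],[4.4,-1.9,0.6,0,0,0]],
  ],
  hand=50,
  force=30,
)

```text
t: 2.95
eef_pos: [0.464, -0.3063, 0.259]
orientation: [0.004, 0.991, 0.135, 0.001]
force: [1.2, -1.2, -0.5]
gripper_width: 0.499
```

```bash
cat >> h.py <<'E'
def goto(p,yaw,s=None):
    """print remaining motion in tool frame: p=TCP target, tool x yaw, tool down"""
    s=s or get_state();M=q2R(s["orientation"])
    D=np.array([[np.cos(yaw),np.sin(yaw),0],[np.sin(yaw),-np.cos(yaw),0],[0,0,-1]])
    print("at",s["eef_pos"].round(4),"go cm",(M.T@(np.array(p)-s["eef_pos"])*100).round(2),"turn",R.from_matrix(M.T@D).as_rotvec().round(3),"q",s["qpos"].round(2),"F",s["force"].round(1),"w",round(s["gripper_width"],3),"t",round(s["t"],2))
def snap(n,f):
    s=get_state();im=read_camera(n);cv2.imwrite(f"pics/{f}.png",im[:,:,::-1]);return s,im
E
python3 - <<'E'
from caps import *
goto((0.474,-.2945,.25),.12)
s,im=snap("wrist","w1")
for c in "yr":
    for b in blobs(im,c,30): print(c,b,at_z("wrist",b[0],.085,s))
E
```

```text
at [ 0.464  -0.3063  0.259 ] go cm [ 1.28 -0.88  0.89] turn [ 0.009 -0.001  0.152] q [-0.7   0.35 -0.08  1.14 -0.    2.17] F [ 1.2 -1.2 -0.5] w 0.499 t 2.95
y ([309.82, 193.05], 374, [299, 183, 22, 22]) [ 0.4937 -0.2894  0.085 ]
y ([300.52, 250.25], 340, [291, 238, 20, 23]) [ 0.4519 -0.2937  0.085 ]
r ([553.03, 0.93], 59, [540, 0, 28, 3]) [ 0.6431 -0.3986  0.085 ]
r ([330.79, 61.21], 563, [319, 47, 25, 29]) [ 0.5764 -0.2807  0.085 ]
r ([320.0, 130.27], 455, [309, 119, 24, 24]) [ 0.5353 -0.2852  0.085 ]
```

View pics/w1.png

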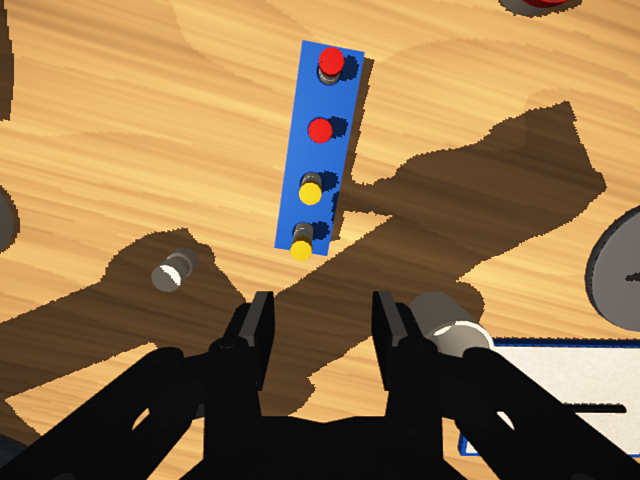

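Run:
```python
from caps import *
goto((0.4522,-.2938,.19),.105)
```

```text
at [ 0.4688 -0.301   0.2578] go cm [-1.43 -1.18  6.77] turn [ 0.004 -0.006  0.174] q [-0.69  0.35 -0.08  1.14  0.    2.18] F [ 4.3  3.2 -0.5] w 0.498 t 3.0
```

Emit:
servo_tool(
  motion=[
    [[-0.7,-0.6,2.2,0,0,0.08],[-0.7,-0.6,2.2,0,0,0.09],[0,0,2.2,0,0,0],[0,0,0,0,0,0],[0,0,0,0,0,0],[0,0,0,0,0,0],[0,0,0,0,0,0],[0,0,0,0,0,0]],
  ],
)

```text
t: 3.8
eef_pos: [0.4571, -0.2915, 0.1938]
orientation: [0.004, 0.998, 0.056, 0.006]
force: [0.4, -0.1, -0.1]
gripper_width: 0.499
```

Run:
```python
from caps import *
goto((0.4522,-.2938,.130),.105)
s,im=snap("wrist","w2")
for c in "yr":
    for b in blobs(im,c,30): print(c,b,at_z("wrist",b[0],.085,s))
goto((0.4522,-.2938,.130),.105)
```

```text
at [ 0.4571 -0.2915  0.1938] go cm [-0.58  0.12  6.37] turn [ 0.008 -0.011  0.006] q [-0.69  0.36 -0.24  0.96  0.    2.34] F [ 0.4 -0.1 -0.1] w 0.499 t 3.8
y ([326.75, 211.11], 684, [312, 197, 30, 30]) [ 0.4937 -0.2894  0.085 ]
y ([325.94, 285.19], 554, [312, 266, 28, 34]) [ 0.4527 -0.2937  0.085 ]
r ([328.45, 28.09], 1145, [312, 7, 35, 44]) [ 0.5762 -0.2805  0.085 ]
r ([327.94, 125.32], 849, [312, 109, 33, 34]) [ 0.5353 -0.2851  0.085 ]
at [ 0.4572 -0.2916  0.1939] go cm [-0.59  0.11  6.38] turn [ 0.009 -0.011  0.006] q [-0.69  0.36 -0.24  0.96  0.    2.34] F [-0.7 -1.   0. ] w 0.499 t 3.85
```

Emit:
servo_tool(
  motion=[
    [[-0.6,0.1,0,0.009,-0.011,0.006],[0,0,2,0,0,0],[0,0,2,0,0,0],[0,0,1.5,0,0,0],[0,0,1,0,0,0],[0,0,0,0,0,0],[0,0,0,0,0,0],[0,0,0,0,0,0]],
  ],
)

```text
t: 4.65
eef_pos: [0.4515, -0.2964, 0.1306]
orientation: [0.001, 0.999, 0.051, 0.001]
force: [0.5, -0.4, 0.3]
gripper_width: 0.501
```

Run:
```python
from caps import *
goto((0.4524,-.2938,.130),.105)
s,im=snap("wrist","w3")
```

```text
at [ 0.4515 -0.2964  0.1306] go cm [ 0.11 -0.25  0.06] turn [ 0.003 -0.002 -0.002] q [-0.7   0.42 -0.32  0.82 -0.    2.34] F [ 0.5 -0.4  0.3] w 0.501 t 4.65
```

View pics/w3.png

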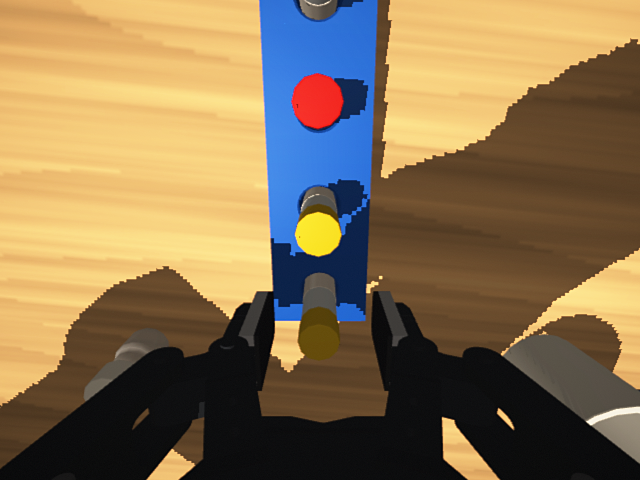

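Emit:
servo_tool(
  motion=[
    [[0.1,-0.2,0,0,0,0],[0,0,0,0,0,0],[0,0,0,0,0,0],[0,0,0,0,0,0],[0,0,0,0,0,0],[0,0,0,0,0,0],[0,0,0,0,0,0],[0,0,0,0,0,0]],
  ],
  hand=0,
  force=30,
)

```text
t: 5.5
eef_pos: [0.4536, -0.2948, 0.1327]
orientation: [0.003, 0.999, 0.052, 0.002]
force: [0.0, -0.0, 0.0]
gripper_width: 0.173
```

Run:
```python
from caps import *
goto((0.4524,-.2938,.130),.105)
s,im=snap("wrist","w4")
```

```text
at [ 0.4536 -0.2948  0.1327] go cm [-0.11 -0.12  0.26] turn [ 0.006 -0.004 -0.002] q [-0.69  0.42 -0.32  0.82 -0.    2.35] F [ 0. -0.  0.] w 0.173 t 5.5
```

View pics/w4.png

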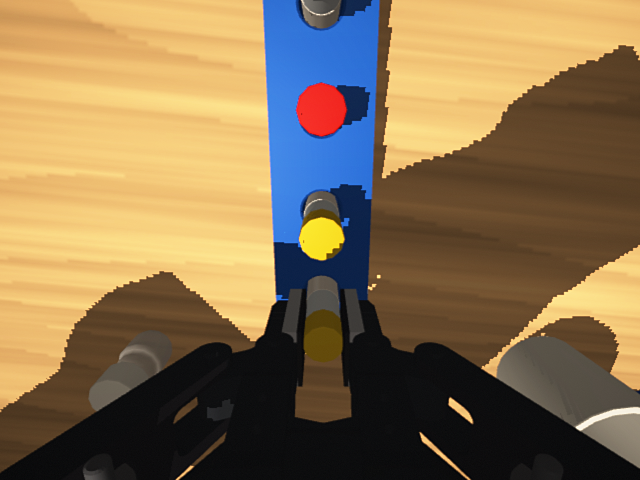

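Emit:
servo_tool(
  motion=[
    [[0,0,-1,0,0,0],[0,0,-2,0,0,0],[0,0,-2.5,0,0,0],[0,0,-2.5,0,0,0],[0,0,-2.5,0,0,0],[0,0,-2.5,0,0,0],[0,0,-2.5,0,0,0],[0,0,-2,0,0,0]],
  ],
)

```text
t: 6.35
eef_pos: [0.4507, -0.2924, 0.3157]
orientation: [0.001, 0.999, 0.051, 0.0]
force: [0.7, 0.0, 0.3]
gripper_width: 0.173
```

Run:
```python
from caps import *
goto((0.5577,.17,.30),1.76)
```

```text
at [ 0.4507 -0.2924  0.3157] go cm [ 15.39 -44.9    1.49] turn [ 0.002  0.001 -1.657] q [-0.69  0.3  -0.01  1.27 -0.    2.35] F [0.7 0.  0.3] w 0.173 t 6.35
```

Emit:
servo_tool(
  motion=[
    [[1.5,-4.4,0.1,0,0,0],[1.5,-4.4,0.1,0,0,0],[1.5,-4.4,0.1,0,0,0],[1.5,-4.4,0.1,0,0,0],[1.5,-4.4,0.1,0,0,0],[1.5,-4.4,0.1,0,0,0],[1.5,-4.4,0.1,0,0,0],[1.5,-4.4,0.1,0,0,0]],
  ],
)

```text
t: 7.15
eef_pos: [0.5401, 0.0746, 0.3176]
orientation: [0.006, 0.999, 0.044, 0.009]
force: [1.1, -0.3, -0.1]
gripper_width: 0.174
```

Emit:
servo_tool(
  motion=[
    [[0,0,0,0,0,-0.14],[0,0,0,0,0,-0.14],[0,0,0,0,0,-0.14],[0,0,0,0,0,-0.14],[0,0,0,0,0,-0.14],[0,0,0,0,0,-0.14],[0,0,0,0,0,-0.14],[0,0,0,0,0,-0.14]],
  ],
)

```text
t: 7.95
eef_pos: [0.5396, 0.0835, 0.3235]
orientation: [0.011, 0.806, 0.592, 0.006]
force: [0.0, -0.6, -0.4]
gripper_width: 0.171
```

Run:
```python
from caps import *
goto((0.5577,.17,.30),1.76)
```

```text
at [0.5396 0.0835 0.3235] go cm [ 8.8  -0.92  2.3 ] turn [ 0.024  0.008 -0.493] q [ 0.04  0.3   0.02  1.27 -0.01  1.92] F [ 0.  -0.6 -0.4] w 0.171 t 7.95
```

Emit:
servo_tool(
  motion=[
    [[0,0,0.3,0.006,0.002,-0.13],[0,0,0.3,0.006,0.002,-0.13],[0,0,0.3,0.006,0.002,-0.13],[0,0,0.3,0.006,0.002,-0.12],[2,0.9,0.3,0,0,0],[2.5,1,0.3,0,0,0],[2.5,1,0.3,0,0,0],[0,0,0,0,0,0]],
  ],
)

```text
t: 8.75
eef_pos: [0.5519, 0.1595, 0.3086]
orientation: [0.002, 0.622, 0.783, 0.001]
force: [-0.8, -0.1, -0.2]
gripper_width: 0.169
```

Run:
```python
from caps import *
goto((0.5577,.17,.30),1.76)
s,im=snap("wrist","w5")
```

```text
at [0.5519 0.1595 0.3086] go cm [0.89 0.79 0.86] turn [0.004 0.001 0.039] q [ 0.17  0.37  0.09  1.28 -0.    1.51] F [-0.8 -0.1 -0.2] w 0.169 t 8.75
```

View pics/w5.png

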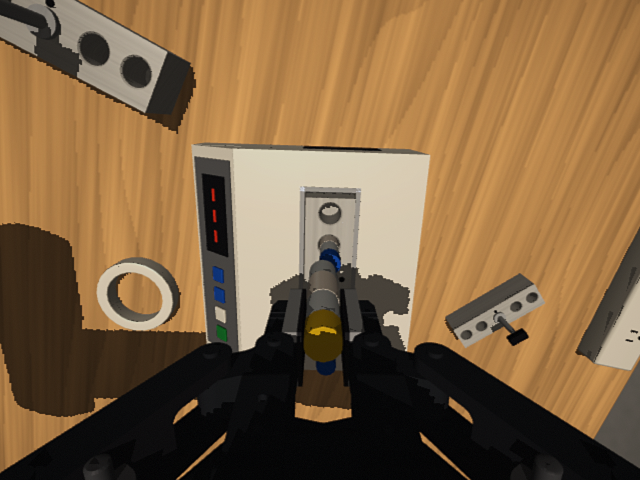

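Run:
```python
from caps import *
im=cv2.imread("pics/w5.png")
cv2.imwrite("pics/w5c.png",cv2.resize(im[170:300,280:390],None,fx=5,fy=5))
import pickle
s=get_state();pickle.dump(s,open("s5.pkl","wb"));goto((0.5577,.17,.30),1.76)
```

```text
at [0.5519 0.1583 0.3089] go cm [1.02 0.82 0.89] turn [0.004 0.002 0.038] q [ 0.17  0.37  0.08  1.28 -0.    1.51] F [-0.1 -0.4 -0.9] w 0.17 t 8.8
```

View pics/w5c.png

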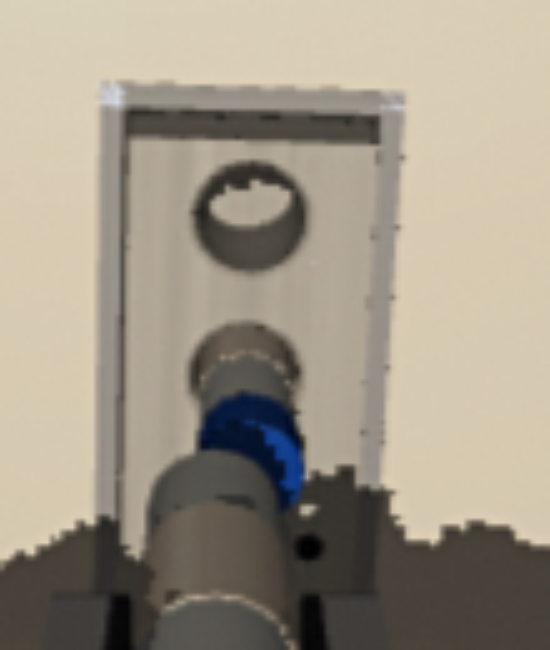

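Run:
```python
from caps import *
import pickle
s=pickle.load(open("s5.pkl","rb"))
s["eef_pos"]=np.array([0.5519,0.1595,0.3086])
h3=at_z("wrist",(329.8,213.2),.096,s);h2=at_z("wrist",(329.2,244.4),.096,s)
print(h3,h2,np.linalg.norm(h3-h2))
a=at_z("wrist",(301.2,188.2),.08,s);b=at_z("wrist",(359.8,189.6),.08,s);print(a,b,np.linalg.norm(a-b),"axis x yaw",np.arctan2(*(b-a)[[1,0]]))
# edges of heater well left long edge: crop (108,93)->(103,500); right (398,100)->(372,480)
for p,q in [((108,93),(103,500)),((398,100),(372,480))]:
    P,Q=[at_z("wrist",(280+u/5,170+v/5),.08,s) for u,v in (p,q)]
    d=P-Q;print("y-axis yaw-90",np.arctan2(-d[0],d[1]))
```

```text
[0.5566 0.1705 0.096 ] [0.5623 0.1446 0.096 ] 0.02657852669926663
[0.5296 0.1823 0.08  ] [0.5776 0.1922 0.08  ] 0.048988573219319834 axis x yaw 0.20336813928978562
y-axis yaw-90 0.19807308547933647
y-axis yaw-90 0.19133254819327208
```

Run:
```python
from caps import *
c=get_calibration("wrist");T=np.linalg.inv(c["T_tool_cam"])
for z in (.0477,.0617,.1227):
  for dx in (-.002,0,.002):
    q=T@np.array([dx,0,z,1]);print(z,dx,(c["cx"]+c["fx"]*q[0]/-q[2]).round(1),(c["cy"]+c["fy"]*q[1]/q[2]).round(1))
im=cv2.imread("pics/w5.png")
cv2.imwrite("pics/w5d.png",cv2.resize(im[240:380,270:380],None,fx=5,fy=5))
```

```text
0.0477 -0.002 321.7 346.1
0.0477 0 321.7 341.6
0.0477 0.002 321.7 337.0
0.0617 -0.002 321.8 326.4
0.0617 0 321.8 322.2
0.0617 0.002 321.8 317.9
0.1227 -0.002 322.0 270.1
0.1227 0 322.0 266.9
0.1227 0.002 322.0 263.7
```

View pics/w5d.png

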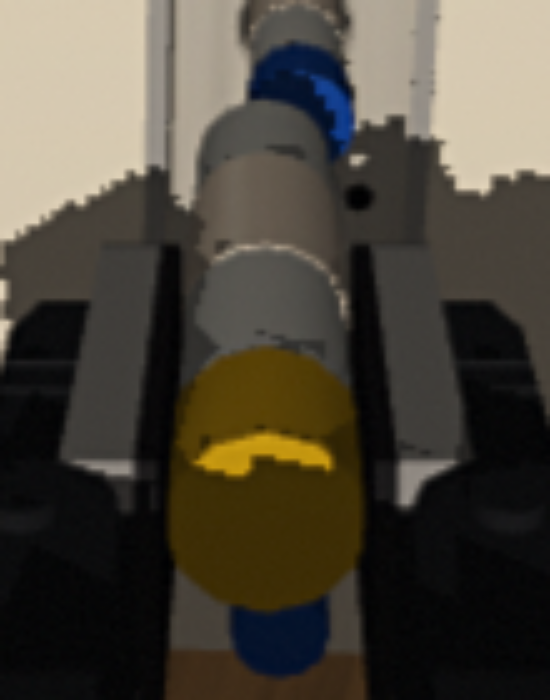

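Run:
```python
from caps import *
goto((0.556,.171,.228),1.768)
```

```text
at [0.5519 0.1583 0.3089] go cm [1.17 0.65 8.09] turn [0.004 0.002 0.03 ] q [ 0.17  0.37  0.08  1.28 -0.    1.51] F [-0.1 -0.4 -0.9] w 0.17 t 8.8
```

Emit:
servo_tool(
  motion=[
    [[1.2,0.65,0,0.004,0.002,0.03],[0,0,2,0,0,0],[0,0,2,0,0,0],[0,0,2,0,0,0],[0,0,1.8,0,0,0],[0,0,0,0,0,0],[0,0,0,0,0,0],[0,0,0,0,0,0]],
  ],
)

```text
t: 9.6
eef_pos: [0.5567, 0.1662, 0.2355]
orientation: [0.004, 0.636, 0.771, 0.001]
force: [0.1, -0.9, -0.3]
gripper_width: 0.17
```

Run:
```python
from caps import *
goto((0.556,.171,.228),1.768)
s,im=snap("wrist","w6")
cv2.imwrite("pics/w6c.png",cv2.resize(im[130:370,220:430,::-1],None,fx=2.5,fy=2.5))
s,im=snap("side","s6")
cv2.imwrite("pics/s6c.png",cv2.resize(im[230:370,160:300,::-1],None,fx=4,fy=4))
s,im=snap("scene","c6")
cv2.imwrite("pics/c6c.png",cv2.resize(im[230:350,330:470,::-1],None,fx=4,fy=4))
```

```text
at [0.5567 0.1662 0.2355] go cm [0.49 0.01 0.74] turn [ 0.006  0.004 -0.006] q [ 0.18  0.41 -0.05  1.11 -0.    1.56] F [ 0.1 -0.9 -0.3] w 0.17 t 9.6
```

View pics/w6c.png

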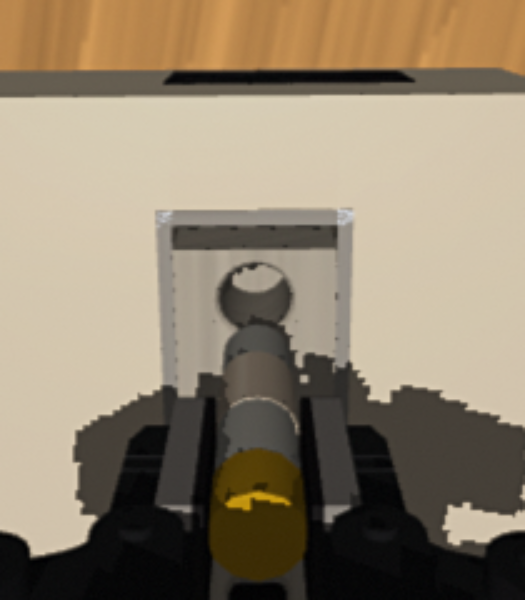

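View pics/s6c.png

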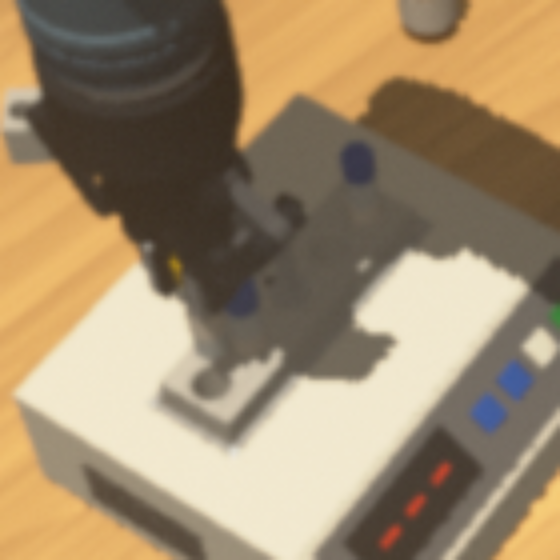

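View pics/c6c.png

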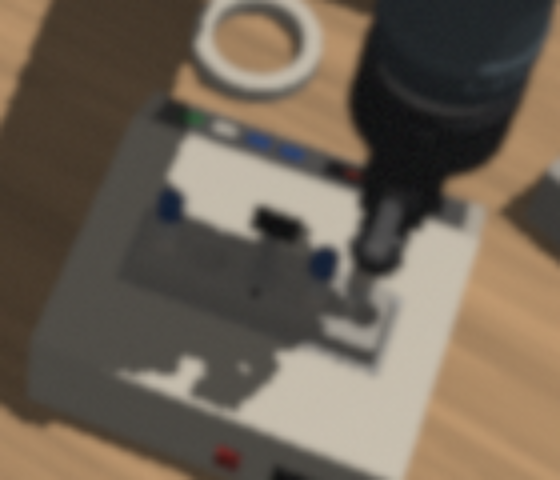

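Run:
```python
from caps import *
s=get_state();goto((0.556,.171,.228),1.768)
s["eef_pos"]=np.array([0.5567,0.1662,0.2355])
print(at_z("wrist",(321.6,248.8),.096,s))
for dx in (-.002,-.001,0): 
  M=q2R(s["orientation"]); print(proj("wrist",s["eef_pos"]+M@np.array([dx,0,.1227]),s), (s["eef_pos"]+M@np.array([dx,0,.1227])))
a=at_z("wrist",(220+160/2.5,130+215/2.5),.08,s);b=at_z("wrist",(220+350/2.5,130+213/2.5),.08,s);print(a,b,np.linalg.norm(a-b),"axis x yaw",np.arctan2(*(b-a)[[1,0]]))
```

```text
at [0.5571 0.1666 0.2356] go cm [ 0.46 -0.03  0.76] turn [ 0.008  0.004 -0.006] q [ 0.18  0.41 -0.05  1.11 -0.    1.56] F [0.1 0.2 0.5] w 0.174 t 9.75
[0.5565 0.171  0.096 ]
[322.0678 270.1207] [0.5581 0.164  0.1128]
[322.0682 268.5173] [0.5579 0.1649 0.1128]
[322.0685 266.9091] [0.5577 0.1659 0.1128]
[0.5296 0.1829 0.08  ] [0.5777 0.1927 0.08  ] 0.049053360997740554 axis x yaw 0.20094336765050574
```

Emit:
servo_tool(
  motion=[
    [[0.65,0,0,0.008,0.004,0],[0,0,0,0,0,0],[0,0,0,0,0,0],[0,0,0,0,0,0],[0,0,0,0,0,0],[0,0,0,0,0,0],[0,0,0,0,0,0],[0,0,0,0,0,0]],
  ],
)

```text
t: 10.55
eef_pos: [0.5565, 0.174, 0.2371]
orientation: [0.0, 0.636, 0.772, 0.001]
force: [-0.0, -0.8, -0.2]
gripper_width: 0.173
```

Run:
```python
from caps import *
goto((0.556,.171,.228),1.768)
s,im=snap("wrist","w7")
M=q2R(s["orientation"]);print(s["eef_pos"]+M@np.array([-.001,0.0006,.1227]))
cv2.imwrite("pics/w7c.png",cv2.resize(im[130:370,220:430,::-1],None,fx=2.5,fy=2.5))
```

```text
at [0.5565 0.174  0.2371] go cm [-0.29 -0.11  0.91] turn [ 0.001 -0.001 -0.005] q [ 0.19  0.42 -0.03  1.12  0.    1.57] F [-0.  -0.8 -0.2] w 0.173 t 10.55
[0.5574 0.1733 0.1144]
```

View pics/w7c.png

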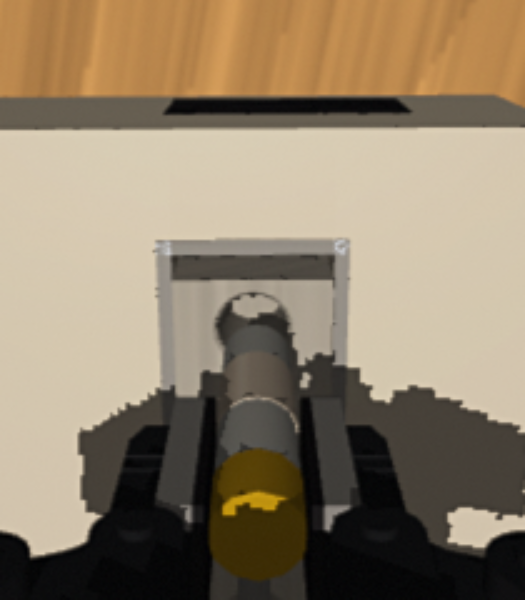

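Emit:
servo_tool(
  motion=[
    [[-0.2,-0.12,0,0,0,0],[0,0,0,0,0,0],[0,0,0.6,0,0,0],[0,0,0.6,0,0,0],[0,0,0.6,0,0,0],[0,0,0.6,0,0,0],[0,0,0,0,0,0],[0,0,0,0,0,0]],
  ],
)

```text
t: 11.4
eef_pos: [0.5551, 0.1714, 0.2099]
orientation: [-0.0, 0.636, 0.772, -0.0]
force: [0.1, 0.0, 0.7]
gripper_width: 0.171
```

Run:
```python
from caps import *
goto((0.556,.172,.1867),1.768)
s,im=snap("wrist","w8")
M=q2R(s["orientation"]);print(s["eef_pos"]+M@np.array([-.001,0.0006,.1227]))
cv2.imwrite("pics/w8c.png",cv2.resize(im[130:370,220:430,::-1],None,fx=2.5,fy=2.5))
```

```text
at [0.5551 0.1714 0.2099] go cm [0.04 0.1  2.32] turn [-0.    -0.001 -0.005] q [ 0.19  0.43 -0.08  1.06  0.    1.57] F [0.1 0.  0.7] w 0.171 t 11.4
[0.5558 0.1706 0.0872]
```

View pics/w8c.png

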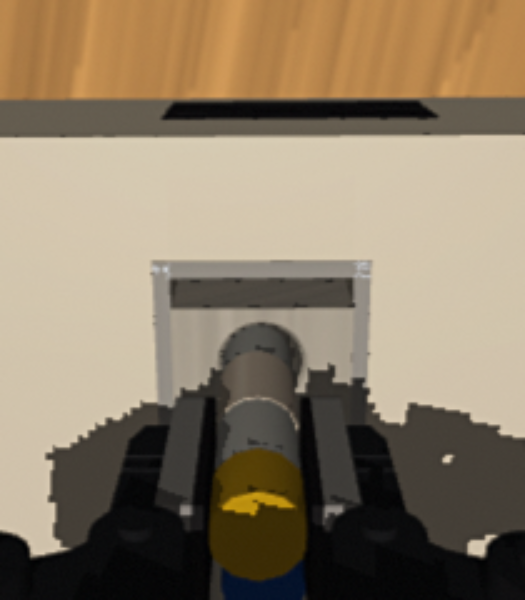

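Emit:
servo_tool(
  motion=[
    [[0,0.06,0.4,0,0,0],[0,0,0.4,0,0,0],[0,0,0.4,0,0,0],[0,0,0.4,0,0,0],[0,0,0.4,0,0,0],[0,0,0.2,0,0,0],[0,0,0,0,0,0],[0,0,0,0,0,0]],
  ],
)

```text
t: 12.25
eef_pos: [0.5559, 0.1716, 0.1862]
orientation: [-0.0, 0.636, 0.772, 0.0]
force: [-0.3, 0.5, -0.4]
gripper_width: 0.172
```

Run:
```python
from caps import *
goto((0.556,.172,.1867),1.768)
s,im=snap("wrist","w9")
cv2.imwrite("pics/w9c.png",cv2.resize(im[130:370,220:430,::-1],None,fx=2.5,fy=2.5))
```

```text
at [0.5559 0.1716 0.1862] go cm [ 0.04  0.01 -0.05] turn [ 0.    -0.001 -0.005] q [ 0.19  0.45 -0.12  1.    0.    1.57] F [-0.3  0.5 -0.4] w 0.172 t 12.25
```

View pics/w9c.png

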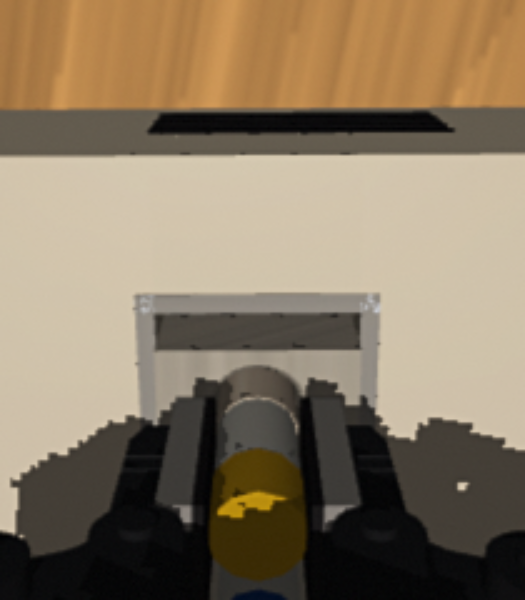

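Emit:
servo_tool(
  motion=[
    [[0,0,0,0,0,0],[0,0,0,0,0,0],[0,0,0,0,0,0],[0,0,-1,0,0,0],[0,0,-2,0,0,0],[0,0,-3,0,0,0],[0,0,-4,0,0,0],[0,0,-3,0,0,0]],
  ],
  hand=45,
)

```text
t: 13.1
eef_pos: [0.5532, 0.171, 0.3187]
orientation: [-0.003, 0.636, 0.772, -0.003]
force: [0.2, -0.1, -0.2]
gripper_width: 0.45
```

Run:
```python
from caps import *
goto((0.556,.172,.30),1.768)
s,im=snap("wrist","w10")
goto((0.4939,-.2893,.19),.105)
```

```text
at [0.5532 0.171  0.3187] go cm [0.04 0.31 1.87] turn [-0.009 -0.001 -0.005] q [0.19 0.39 0.14 1.33 0.   1.57] F [ 0.2 -0.1 -0.2] w 0.45 t 13.1
at [0.5548 0.1713 0.3239] go cm [-44.06 -14.75  13.38] turn [-0.001  0.     1.658] q [0.19 0.39 0.15 1.33 0.   1.57] F [1.8 0.9 3.7] w 0.451 t 13.15
```

View pics/w10.png

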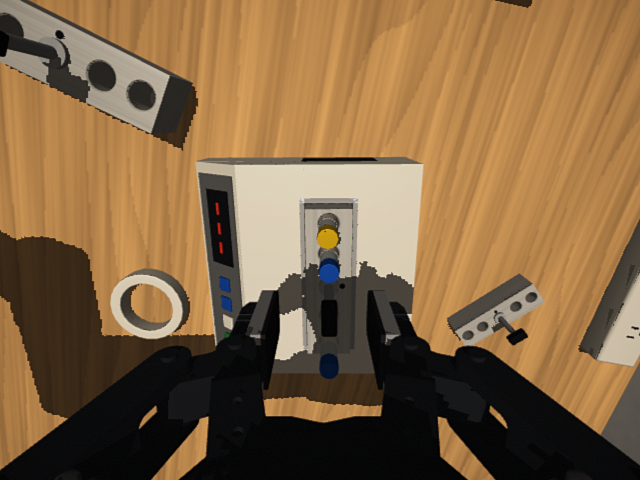

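Emit:
servo_tool(
  motion=[
    [[-4.6,-1.5,0,0,0,0],[-4.6,-1.5,0,0,0,0],[-4.6,-1.5,0,0,0,0],[-4.6,-1.5,0,0,0,0],[-4.6,-1.5,0,0,0,0],[-4.6,-1.5,0,0,0,0],[-4.6,-1.5,0,0,0,0],[-4.6,-1.5,0,0,0,0]],
  ],
)

```text
t: 13.95
eef_pos: [0.5112, -0.2192, 0.3334]
orientation: [0.007, 0.631, 0.776, 0.006]
force: [0.6, 0.2, -0.8]
gripper_width: 0.447
```

Emit:
servo_tool(
  motion=[
    [[0,0,0,0,0,0.145],[0,0,0,0,0,0.145],[0,0,0,0,0,0.145],[0,0,0,0,0,0.145],[0,0,0,0,0,0.145],[0,0,0,0,0,0.145],[0,0,0,0,0,0.145],[0,0,0,0,0,0.145]],
  ],
)

```text
t: 14.75
eef_pos: [0.5093, -0.2288, 0.3384]
orientation: [0.006, 0.959, 0.284, 0.011]
force: [-0.1, 0.6, 0.0]
gripper_width: 0.451
```

Run:
```python
from caps import *
goto((0.4939,-.2893,.19),.105)
```

```text
at [ 0.5093 -0.2288  0.3384] go cm [-4.84  3.98 14.83] turn [ 0.013 -0.021  0.471] q [-0.54  0.32  0.08  1.31  0.01  2.03] F [-0.1  0.6  0. ] w 0.451 t 14.75
```

Emit:
servo_tool(
  motion=[
    [[0,0,1,0.004,-0.005,0.12],[0,0,2,0.004,-0.005,0.12],[0,0,2,0.004,-0.005,0.12],[0,0,2,0,-0.005,0.11],[-0.7,2,2,0,0,0],[-0.7,2,2,0,0,0],[-0.7,1.8,2,0,0,0],[0,0,1.3,0,0,0]],
  ],
)

```text
t: 15.55
eef_pos: [0.4975, -0.2919, 0.1997]
orientation: [0.004, 0.999, 0.043, 0.006]
force: [-0.1, 0.9, -0.2]
gripper_width: 0.451
```

Emit:
servo_tool(
  motion=[
    [[0,0,0,0,0,0],[0,0,0,0,0,0],[0,0,0,0,0,0],[0,0,0,0,0,0],[0,0,0,0,0,0],[0,0,0,0,0,0],[0,0,0,0,0,0],[0,0,0,0,0,0]],
  ],
)

```text
t: 16.35
eef_pos: [0.4987, -0.2917, 0.2032]
orientation: [0.006, 0.999, 0.043, 0.008]
force: [-0.4, 0.1, 0.0]
gripper_width: 0.454
```

Run:
```python
from caps import *
goto((0.4939,-.2893,.1327),.105)
s,im=snap("wrist","w11")
for c in "yr":
    for b in blobs(im,c,30): print(c,b,at_z("wrist",b[0],.085,s))
```

```text
at [ 0.4987 -0.2917  0.2032] go cm [-0.56 -0.36  7.04] turn [ 0.012 -0.015 -0.019] q [-0.64  0.42 -0.13  1.01  0.    2.42] F [-0.4  0.1  0. ] w 0.454 t 16.35
y ([321.18, 269.89], 38, [315, 267, 15, 8]) [ 0.4997 -0.2911  0.085 ]
y ([317.89, 283.15], 317, [305, 275, 26, 17]) [ 0.4914 -0.2899  0.085 ]
r ([314.05, 125.45], 766, [299, 110, 31, 32]) [ 0.5769 -0.2809  0.085 ]
r ([315.86, 206.94], 654, [302, 193, 29, 29]) [ 0.5355 -0.2852  0.085 ]
```

View pics/w11.png

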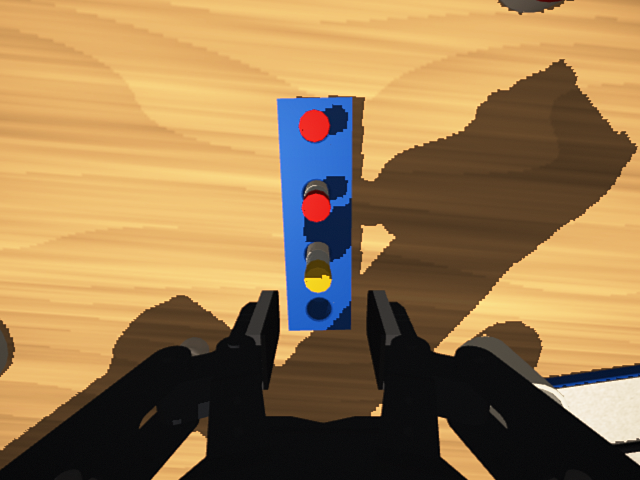

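Emit:
servo_tool(
  motion=[
    [[-0.6,-0.4,0,0.012,-0.015,-0.019],[0,0,2,0,0,0],[0,0,2,0,0,0],[0,0,1.7,0,0,0],[0,0,1.4,0,0,0],[0,0,0,0,0,0],[0,0,0,0,0,0],[0,0,0,0,0,0]],
  ],
)

```text
t: 17.2
eef_pos: [0.4901, -0.2872, 0.1309]
orientation: [-0.002, 0.998, 0.055, -0.003]
force: [-0.6, 0.3, -0.2]
gripper_width: 0.449
```

Run:
```python
from caps import *
goto((0.4937,-.2894,.1327),.105)
s,im=snap("wrist","w12")
```

```text
at [ 0.4901 -0.2872  0.1309] go cm [ 0.34  0.26 -0.18] turn [-0.004  0.005  0.006] q [-0.64  0.48 -0.23  0.87 -0.    2.39] F [-0.6  0.3 -0.2] w 0.449 t 17.2
```

View pics/w12.png

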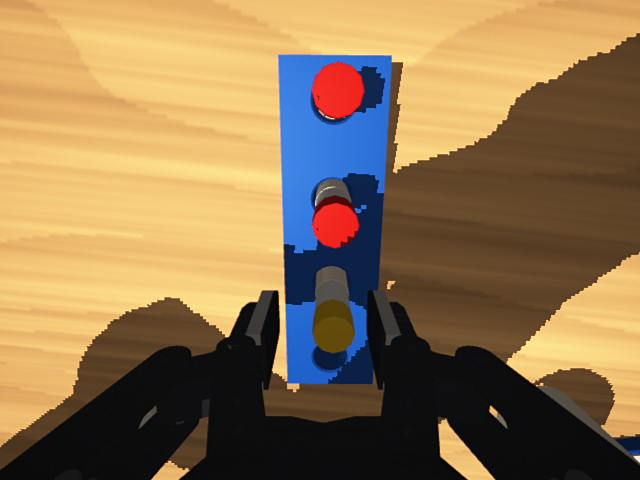

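Emit:
servo_tool(
  motion=[
    [[0.34,0.26,-0.1,-0.004,0.005,0.006],[0,0,0,0,0,0],[0,0,0,0,0,0],[0,0,0,0,0,0],[0,0,0,0,0,0],[0,0,0,0,0,0],[0,0,0,0,0,0],[0,0,0,0,0,0]],
  ],
  hand=0,
  force=30,
)

```text
t: 18.05
eef_pos: [0.4956, -0.2906, 0.1347]
orientation: [0.002, 0.999, 0.052, 0.002]
force: [0.8, -0.2, 0.8]
gripper_width: 0.169
```

Run:
```python
from caps import *
goto((0.4937,-.2894,.1327),.105)
s,im=snap("wrist","w13")
```

```text
at [ 0.4956 -0.2906  0.1347] go cm [-0.17 -0.14  0.2 ] turn [ 0.004 -0.004 -0.   ] q [-0.64  0.48 -0.22  0.87 -0.    2.4 ] F [ 0.8 -0.2  0.8] w 0.169 t 18.05
```

View pics/w13.png

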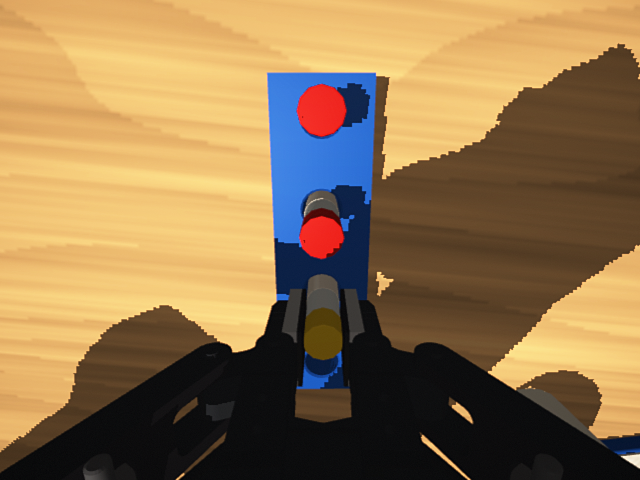

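Emit:
servo_tool(
  motion=[
    [[0,0,-1,0,0,0],[0,0,-2,0,0,0],[0,0,-2.5,0,0,0],[0,0,-2.5,0,0,0],[0,0,-2.5,0,0,0],[0,0,-2.5,0,0,0],[0,0,-2.5,0,0,0],[0,0,-2,0,0,0]],
  ],
)

```text
t: 18.9
eef_pos: [0.4927, -0.2885, 0.3175]
orientation: [0.0, 0.999, 0.052, -0.0]
force: [0.3, -1.2, -0.8]
gripper_width: 0.172
```

Emit:
servo_tool(
  motion=[
    [[1,-4.4,0.1,0,0,0],[1,-4.4,0.1,0,0,0],[1,-4.4,0.1,0,0,0],[1,-4.4,0.1,0,0,0],[1,-4.4,0.1,0,0,0],[1,-4.4,0.1,0,0,0],[1,-4.4,0.1,0,0,0],[1,-4.4,0.1,0,0,0]],
  ],
)

```text
t: 19.7
eef_pos: [0.5405, 0.0747, 0.3197]
orientation: [0.005, 0.999, 0.046, 0.009]
force: [0.7, -0.3, 0.1]
gripper_width: 0.166
```

Emit:
servo_tool(
  motion=[
    [[0,0,0,0,0,-0.14],[0,0,0,0,0,-0.14],[0,0,0,0,0,-0.14],[0,0,0,0,0,-0.14],[0,0,0,0,0,-0.14],[0,0,0,0,0,-0.14],[0,0,0,0,0,-0.14],[0,0,0,0,0,-0.14]],
  ],
)

```text
t: 20.5
eef_pos: [0.5392, 0.0835, 0.3261]
orientation: [0.01, 0.805, 0.593, 0.007]
force: [-0.3, 0.6, 0.5]
gripper_width: 0.175
```

Run:
```python
from caps import *
goto((0.573,.087,.305),1.768)
```

```text
at [0.5392 0.0835 0.3261] go cm [1.34 3.07 2.18] turn [ 0.023  0.006 -0.498] q [ 0.04  0.3   0.02  1.27 -0.01  1.91] F [-0.3  0.6  0.5] w 0.175 t 20.5
```

Emit:
servo_tool(
  motion=[
    [[0,0,0.3,0.006,0.002,-0.13],[0,0,0.3,0.006,0.002,-0.13],[0,0,0.3,0.006,0.002,-0.13],[0,0,0.3,0.006,0,-0.11],[0,1.2,0.3,0,0,0],[-0.3,1.2,0.3,0,0,0],[0,1,0.3,0,0,0],[0,0,0,0,0,0]],
  ],
)

```text
t: 21.3
eef_pos: [0.5758, 0.0887, 0.3102]
orientation: [0.002, 0.627, 0.779, 0.002]
force: [0.1, 0.1, 0.3]
gripper_width: 0.175
```

Emit:
servo_tool(
  motion=[
    [[0,0,0,0,0,0],[0,0,0,0,0,0],[0,0,0,0,0,0],[0,0,0,0,0,0],[0,0,0,0,0,0],[0,0,0,0,0,0],[0,0,0,0,0,0],[0,0,0,0,0,0]],
  ],
)

```text
t: 22.1
eef_pos: [0.575, 0.089, 0.3111]
orientation: [0.002, 0.628, 0.778, 0.002]
force: [-0.5, -0.1, -0.5]
gripper_width: 0.169
```

Run:
```python
from caps import *
goto((0.573,.0875,.23),1.768)
s,im=snap("wrist","w14")
cv2.imwrite("pics/w14c.png",cv2.resize(im[150:360,240:410,::-1],None,fx=2.8,fy=2.8))
import pickle;pickle.dump(s,open("s14.pkl","wb"))
```

```text
at [0.575  0.089  0.3111] go cm [-0.1  -0.27  8.11] turn [0.006 0.    0.016] q [0.04 0.39 0.11 1.29 0.   1.4 ] F [-0.5 -0.1 -0.5] w 0.169 t 22.1
```

View pics/w14c.png

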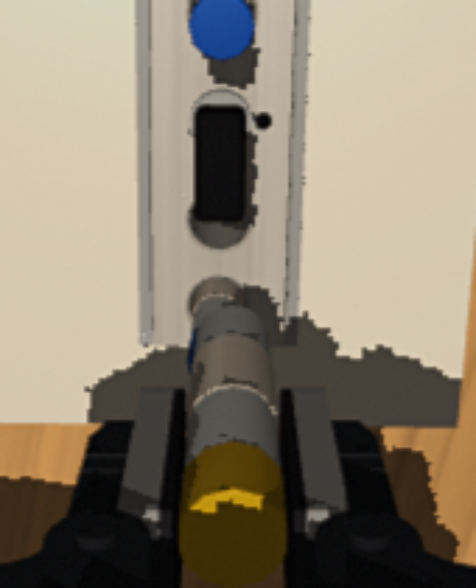

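Run:
```python
from caps import *
import pickle;s=pickle.load(open("s14.pkl","rb"))
print("hole1",at_z("wrist",(318.2,228),.096,s),"handle",at_z("wrist",(318.9,207.9),.158,s))
M=q2R(s["orientation"]);print("foot",s["eef_pos"]+M@np.array([-.0017,0.0006,.1247]))
# bar edges
for u,v in [(195,108),(244,108),(197,219),(243,219)]: print(at_z("wrist",(240+u/2.8,150+v/2.8),.158,s))
```

```text
hole1 [0.5736 0.0856 0.096 ] handle [0.568 0.116 0.158]
foot [0.5767 0.0875 0.1864]
[0.5598 0.1268 0.158 ]
[0.5704 0.1291 0.158 ]
[0.5654 0.1017 0.158 ]
[0.5758 0.104  0.158 ]
```

Emit:
servo_tool(
  motion=[
    [[-0.15,-0.27,0,0.006,0,0.016],[0,0,1.8,0,0,0],[0,0,1.8,0,0,0],[0,0,1.8,0,0,0],[0,0,1.5,0,0,0],[0,0,0,0,0,0],[0,0,0,0,0,0],[0,0,0,0,0,0]],
  ],
)

```text
t: 22.95
eef_pos: [0.5727, 0.086, 0.2417]
orientation: [0.001, 0.636, 0.772, -0.0]
force: [-0.4, -0.2, 0.7]
gripper_width: 0.168
```

Run:
```python
from caps import *
goto((0.573,.0873,.1887),1.768)
s,im=snap("wrist","w15")
M=q2R(s["orientation"]);print("foot",s["eef_pos"]+M@np.array([-.0017,0.0006,.1247]))
cv2.imwrite("pics/w15c.png",cv2.resize(im[110:360,220:430,::-1],None,fx=2.4,fy=2.4))
```

```text
at [0.5727 0.086  0.2417] go cm [0.13 0.05 5.3 ] turn [ 0.001  0.001 -0.005] q [ 0.04  0.41 -0.03  1.13 -0.    1.42] F [-0.4 -0.2  0.7] w 0.168 t 22.95
foot [0.5737 0.0843 0.117 ]
```

View pics/w15c.png

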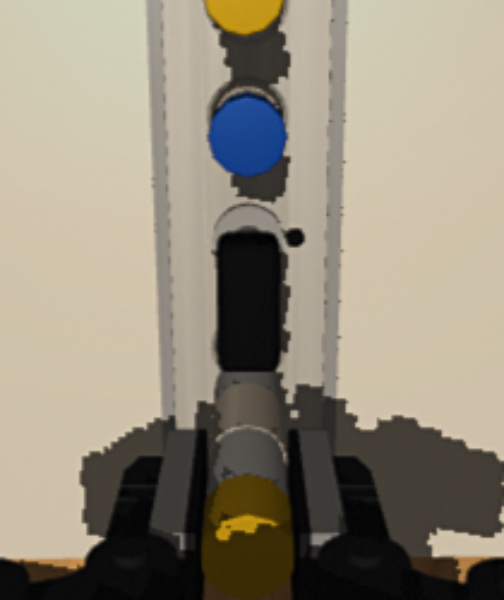

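Emit:
servo_tool(
  motion=[
    [[0.12,0,0,0,0,0],[0,0,0.6,0,0,0],[0,0,0.6,0,0,0],[0,0,0.6,0,0,0],[0,0,0.6,0,0,0],[0,0,0.6,0,0,0],[0,0,0.3,0,0,0],[0,0,0,0,0,0]],
  ],
)

```text
t: 23.8
eef_pos: [0.5734, 0.0872, 0.2077]
orientation: [0.002, 0.636, 0.772, 0.001]
force: [-0.3, 0.3, 0.3]
gripper_width: 0.171
```

Run:
```python
from caps import *
goto((0.573,.0873,.1887),1.768)
s,im=snap("wrist","w16")
M=q2R(s["orientation"]);print("foot",s["eef_pos"]+M@np.array([-.0017,0.0006,.1247]))
cv2.imwrite("pics/w16c.png",cv2.resize(im[110:360,220:430,::-1],None,fx=2.4,fy=2.4))
s,im=snap("side","s16");cv2.imwrite("pics/s16c.png",cv2.resize(im[230:370,160:300,::-1],None,fx=4,fy=4))
```

```text
at [0.5734 0.0872 0.2077] go cm [ 0.02 -0.05  1.9 ] turn [ 0.004  0.002 -0.006] q [ 0.04  0.43 -0.1   1.04 -0.    1.42] F [-0.3  0.3  0.3] w 0.171 t 23.8
foot [0.5748 0.0855 0.083 ]
```

View pics/w16c.png

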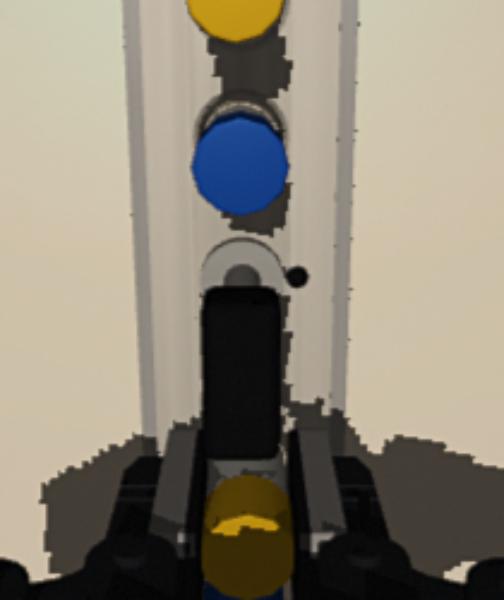

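View pics/s16c.png

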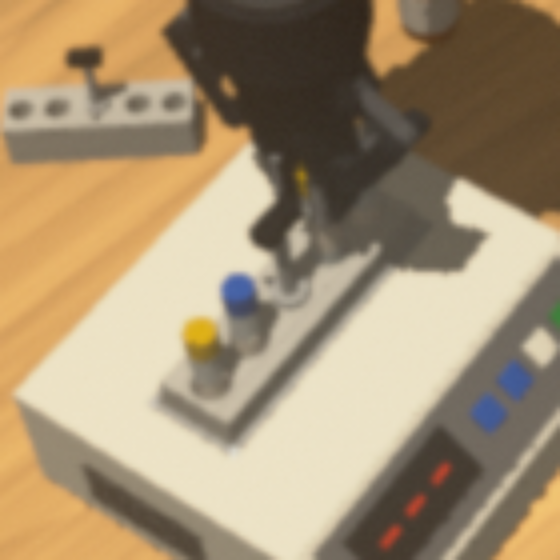

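Emit:
servo_tool(
  motion=[
    [[0,-0.08,0.4,0.004,0,0],[0,0,0.4,0,0,0],[0,0,0.4,0,0,0],[0,0,0.4,0,0,0],[0,0,0.2,0,0,0],[0,0,0,0,0,0],[0,0,0,0,0,0],[0,0,0,0,0,0]],
  ],
)

```text
t: 24.7
eef_pos: [0.5735, 0.0871, 0.1893]
orientation: [0.001, 0.636, 0.772, -0.0]
force: [-1.0, 0.5, -0.8]
gripper_width: 0.171
```

Run:
```python
from caps import *
goto((0.573,.0873,.1887),1.768)
```

```text
at [0.5735 0.0871 0.1893] go cm [ 0.03 -0.04  0.06] turn [ 0.002  0.002 -0.006] q [ 0.04  0.44 -0.12  1.   -0.    1.42] F [-1.   0.5 -0.8] w 0.171 t 24.7
```

Emit:
servo_tool(
  motion=[
    [[0,0,0,0,0,0],[0,0,0,0,0,0],[0,0,0,0,0,0],[0,0,-1,0,0,0],[0,0,-2,0,0,0],[0,0,-3,0,0,0],[0,0,-2,0,0,0],[0,0,0,0,0,0]],
  ],
  hand=45,
)

```text
t: 25.5
eef_pos: [0.5731, 0.0872, 0.2746]
orientation: [0.001, 0.636, 0.772, 0.0]
force: [0.4, -0.3, 0.4]
gripper_width: 0.449
```

Run:
```python
from caps import *
goto((0.568,.1145,.27),1.768)
s,im=snap("wrist","w17")
s2,im2=snap("side","s17");cv2.imwrite("pics/s17c.png",cv2.resize(im2[230:370,160:300,::-1],None,fx=4,fy=4))
s2,im2=snap("scene","c17");cv2.imwrite("pics/c17c.png",cv2.resize(im2[230:350,330:470,::-1],None,fx=4,fy=4))
goto((0.568,.1145,.27),1.768)
```

```text
at [0.5731 0.0872 0.2746] go cm [2.77 0.02 0.46] turn [ 0.002  0.002 -0.006] q [ 0.04  0.39  0.03  1.2  -0.    1.42] F [ 0.4 -0.3  0.4] w 0.449 t 25.5
at [0.5713 0.0871 0.2705] go cm [2.75 0.19 0.05] turn [-0.004  0.001 -0.006] q [ 0.04  0.4   0.02  1.2  -0.    1.42] F [-0.6  0.4 -0.5] w 0.45 t 25.65
```

View pics/w17.png

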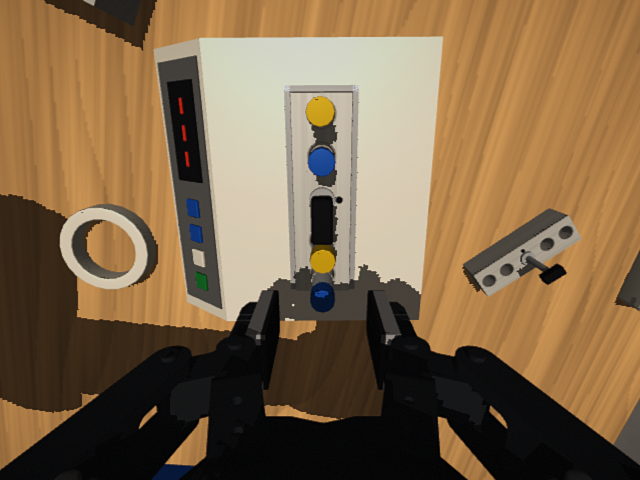

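View pics/s17c.png

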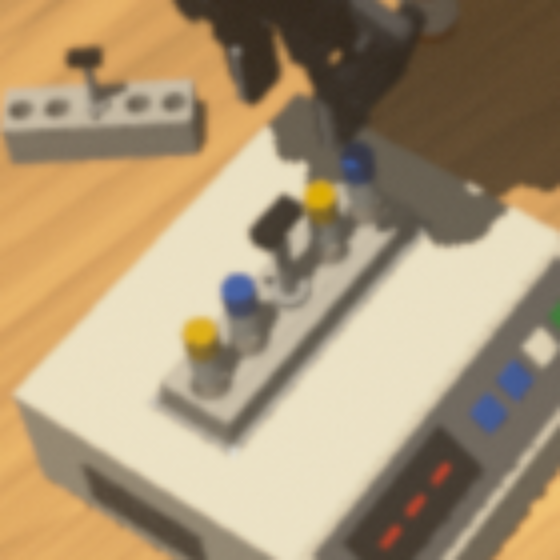

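Run:
```python
from caps import *
s=get_state();s["eef_pos"]=np.array([.5731,.0872,.2746])
print(at_z("wrist",(321.5,220.5),.158,s)); goto((0.5677,.115,.206),1.768)
```

```text
[0.5668 0.1156 0.158 ]
at [0.5713 0.0871 0.2705] go cm [2.81 0.2  6.45] turn [-0.004  0.001 -0.006] q [ 0.04  0.4   0.02  1.2  -0.    1.42] F [-0.6  0.4 -0.5] w 0.45 t 25.65
```

Emit:
servo_tool(
  motion=[
    [[1.4,0.1,0,-0.003,0,-0.006],[1.4,0.1,0,0,0,0],[0,0,0,0,0,0],[0,0,2,0,0,0],[0,0,2,0,0,0],[0,0,2,0,0,0],[0,0,0,0,0,0],[0,0,0,0,0,0]],
  ],
)

```text
t: 26.45
eef_pos: [0.5637, 0.1201, 0.2033]
orientation: [-0.003, 0.632, 0.775, -0.004]
force: [-0.6, -0.5, 0.5]
gripper_width: 0.455
```

Run:
```python
from caps import *
goto((0.5677,.115,.206),1.768)
s,im=snap("wrist","w18");cv2.imwrite("pics/w18c.png",im[100:400,170:470,::-1])
```

```text
at [0.5637 0.1201 0.2033] go cm [-0.58  0.29 -0.27] turn [-0.011  0.     0.005] q [ 0.1   0.43 -0.1   1.05 -0.    1.47] F [-0.6 -0.5  0.5] w 0.455 t 26.45
```

View pics/w18c.png

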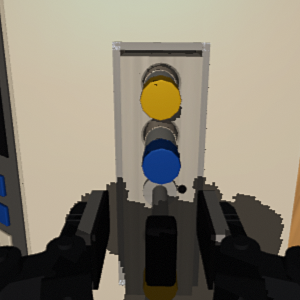

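Emit:
servo_tool(
  motion=[
    [[-0.52,0.27,-0.15,-0.009,0,0.003],[0,0,0,0,0,0],[0,0,0,0,0,0],[0,0,0,0,0,0],[0,0,0,0,0,0],[0,0,0,0,0,0],[0,0,0,0,0,0],[0,0,0,0,0,0]],
  ],
)

```text
t: 27.3
eef_pos: [0.5698, 0.1151, 0.2089]
orientation: [0.002, 0.633, 0.774, 0.002]
force: [-0.3, 0.2, -0.4]
gripper_width: 0.452
```

Run:
```python
from caps import *
goto((0.5677,.115,.206),1.768)
```

```text
at [0.5698 0.1151 0.2089] go cm [ 0.03 -0.21  0.29] turn [0.005 0.001 0.002] q [ 0.09  0.43 -0.09  1.05 -0.    1.46] F [-0.3  0.2 -0.4] w 0.452 t 27.3
```

Emit:
servo_tool(
  motion=[
    [[0,-0.2,0.25,0.004,0,0],[0,0,0,0,0,0],[0,0,0,0,0,0],[0,0,0,0,0,0],[0,0,0,0,0,0],[0,0,0,0,0,0],[0,0,0,0,0,0],[0,0,0,0,0,0]],
  ],
  hand=0,
  force=80,
)

```text
t: 28.1
eef_pos: [0.5675, 0.1147, 0.2062]
orientation: [0.001, 0.633, 0.774, -0.0]
force: [0.4, -1.0, 0.3]
gripper_width: 0.122
```

Run:
```python
from caps import *
goto((0.5677,.115,.206),1.768)
s,im=snap("wrist","w19");cv2.imwrite("pics/w19c.png",im[100:400,170:470,::-1])
```

```text
at [0.5675 0.1147 0.2062] go cm [0.03 0.03 0.02] turn [0.001 0.001 0.002] q [ 0.09  0.43 -0.1   1.04 -0.    1.46] F [ 0.4 -1.   0.3] w 0.122 t 28.1
```

View pics/w19c.png

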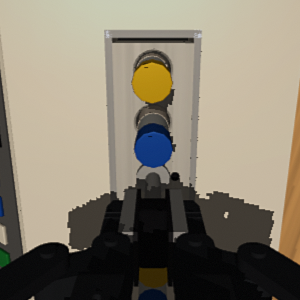

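Emit:
servo_tool(
  motion=[
    [[-0.4,0,-0.1,0,0.015,0],[-0.6,0,-0.2,0,0.02,0],[-0.8,0,-0.3,0,0.02,0],[-1,0,-0.4,0,0.02,0],[-1,0,-0.4,0,0.02,0],[-1,0,-0.4,0,0.02,0],[-1,0,-0.4,0,0.02,0],[-1,0,-0.4,0,0.02,0]],
  ],
)

```text
t: 28.95
eef_pos: [0.5737, 0.0759, 0.2214]
orientation: [-0.096, 0.621, 0.774, 0.077]
force: [-1.8, 14.4, -2.5]
gripper_width: 0.125
```

```bash
cat >> h.py <<'E'
def rel():
    s=get_state();M=q2R(s["orientation"]);y=.197
    g=s["eef_pos"]+M@np.array([0,0,.054]);d=g-np.array([.5677,.1149,.152])
    X=np.array([np.cos(y),np.sin(y)]);Y=np.array([-np.sin(y),np.cos(y)])
    f=s["force"]
    tilt=np.arctan2(-M[:2,2]@Y,-M[2,2])
    print("t %.2f grasp rel mm x %.1f y %.1f z %.1f tool lean(+y) %.3f lean x %.3f F x %.1f y %.1f z %.1f T %s w %.3f"%(s["t"],d[:2]@X*1e3,d[:2]@Y*1e3,d[2]*1e3,tilt,np.arctan2(-M[:2,2]@X,-M[2,2]),f[:2]@X,f[:2]@Y,f[2],s["wrist_torque"].round(2),s["gripper_width"]))
E
python3 - <<'E'
from caps import *
rel()
s,im=snap("wrist","w20");cv2.imwrite("pics/w20c.png",im[100:400,170:470,::-1])
s,im2=snap("side","s20");cv2.imwrite("pics/s20c.png",cv2.resize(im2[230:370,160:300,::-1],None,fx=4,fy=4))
rel()
E
```

```text
t 28.95 grasp rel mm x -2.0 y -26.3 z 17.1 tool lean(+y) -0.247 lean x 0.005 F x 1.0 y 14.5 z -2.5 T [ 3.09  0.29 -0.11] w 0.125
t 29.05 grasp rel mm x -1.9 y -27.3 z 17.4 tool lean(+y) -0.246 lean x 0.004 F x 0.6 y 16.0 z 2.3 T [ 3.18  0.58 -0.27] w 0.122
```

View pics/s20c.png

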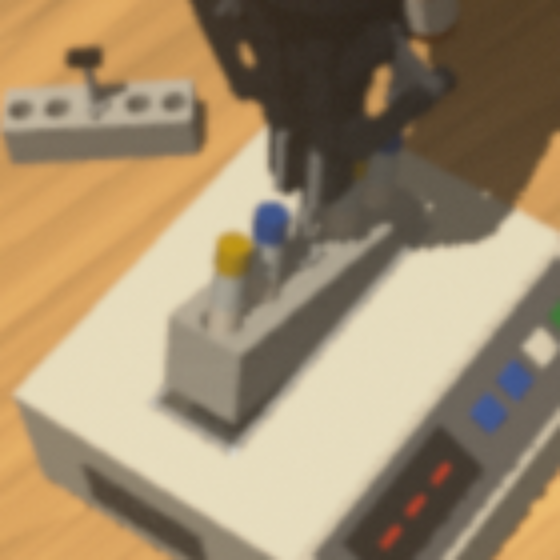

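Emit:
servo_tool(
  motion=[
    [[0.9,0,0.35,0,-0.055,0],[0.9,0,0.35,0,-0.055,0],[0.9,0,0.3,0,-0.055,0],[0.9,0,0.2,0,-0.055,0],[0.8,0,0.1,0,-0.04,0],[0,0,0,0,0,0],[0,0,0,0,0,0],[0,0,0,0,0,0]],
  ],
)

```text
t: 29.85
eef_pos: [0.5661, 0.1162, 0.2154]
orientation: [0.011, 0.629, 0.777, -0.007]
force: [0.9, 1.1, -1.7]
gripper_width: 0.122
```

Run:
```python
from caps import *
rel()
s,im2=snap("side","s21");cv2.imwrite("pics/s21c.png",cv2.resize(im2[230:370,160:300,::-1],None,fx=4,fy=4))
rel()
```

```text
t 29.85 grasp rel mm x -1.1 y 0.3 z 9.5 tool lean(+y) 0.025 lean x -0.003 F x 1.1 y 0.9 z -1.7 T [ 0.33  0.04 -0.06] w 0.122
t 29.90 grasp rel mm x -1.1 y 0.2 z 9.5 tool lean(+y) 0.025 lean x -0.003 F x 0.3 y 2.8 z -0.6 T [ 0.37  0.03 -0.11] w 0.121
```

View pics/s21c.png

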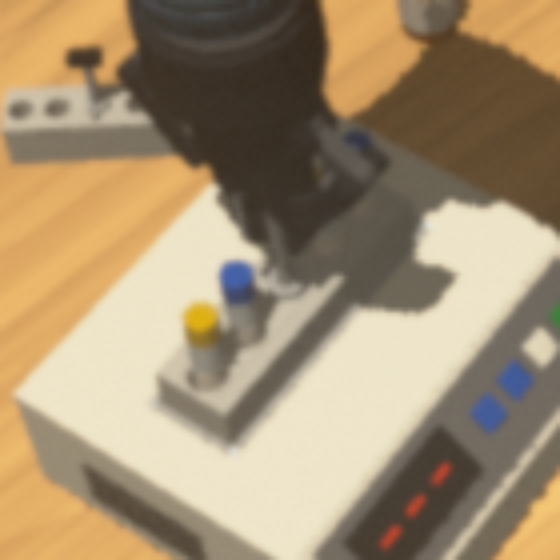

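Emit:
servo_tool(
  motion=[
    [[0.4,0,-0.1,0,-0.02,0],[0.5,0,-0.1,0,-0.02,0],[0.5,0,-0.15,0,-0.02,0],[0.5,0,-0.15,0,-0.02,0],[0.3,0,-0.1,0,-0.01,0],[0.2,0,0,0,0,0],[0.2,0,0,0,0,0],[0.2,0,0,0,0,0]],
  ],
)

```text
t: 30.7
eef_pos: [0.5619, 0.1349, 0.2212]
orientation: [0.061, 0.63, 0.773, -0.048]
force: [0.7, -7.1, -0.1]
gripper_width: 0.122
```

Run:
```python
from caps import *
rel()
s,im2=snap("side","s22");cv2.imwrite("pics/s22c.png",cv2.resize(im2[230:370,160:300,::-1],None,fx=4,fy=4))
s,im2=snap("scene","c22");cv2.imwrite("pics/c22c.png",cv2.resize(im2[230:350,330:470,::-1],None,fx=4,fy=4))
rel()
```

```text
t 30.70 grasp rel mm x -1.6 y 12.4 z 15.9 tool lean(+y) 0.155 lean x -0.003 F x -0.7 y -7.1 z -0.1 T [-1.39 -0.2   0.05] w 0.122
t 30.80 grasp rel mm x -1.6 y 12.5 z 15.9 tool lean(+y) 0.155 lean x -0.003 F x 0.2 y -7.4 z -0.4 T [-1.44 -0.19 -0.04] w 0.123
```

View pics/s22c.png

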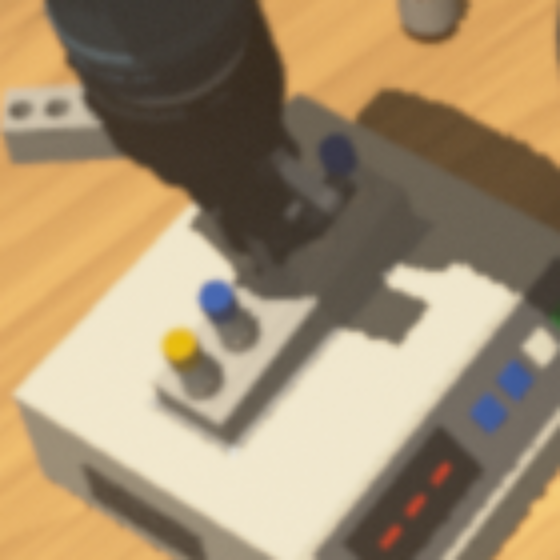

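View pics/c22c.png

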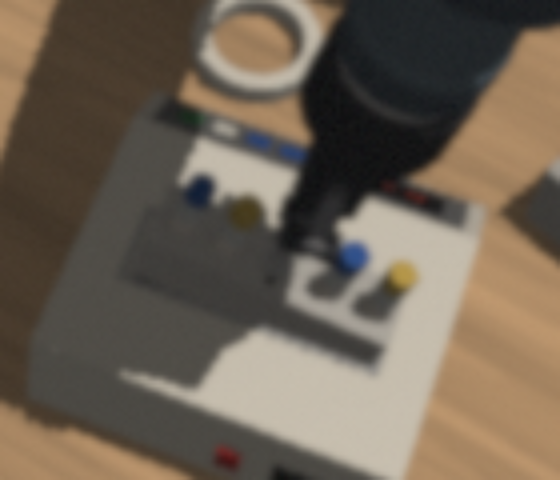

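Emit:
servo_tool(
  motion=[
    [[-0.6,0,0.15,0,0.042,0],[-0.6,0,0.15,0,0.042,0],[-0.6,0,0.1,0,0.042,0],[-0.6,0,0.05,0,0.042,0],[-0.6,0,-0.05,0,0.042,0],[-0.6,0,-0.1,0,0.042,0],[-0.2,0,0,0,0,0],[-0.1,0,0,0,0,0]],
  ],
)

```text
t: 31.6
eef_pos: [0.5705, 0.0987, 0.2207]
orientation: [-0.036, 0.63, 0.775, 0.032]
force: [-1.8, 1.6, 0.3]
gripper_width: 0.116
```

Run:
```python
from caps import *
rel()
s,im2=snap("side","s23");cv2.imwrite("pics/s23c.png",cv2.resize(im2[230:370,160:300,::-1],None,fx=4,fy=4))
rel()
```

```text
t 31.60 grasp rel mm x -0.2 y -11.3 z 15.0 tool lean(+y) -0.096 lean x -0.003 F x -1.4 y 1.9 z 0.3 T [-0.14  0.45 -0.12] w 0.116
t 31.65 grasp rel mm x -0.3 y -11.2 z 14.9 tool lean(+y) -0.095 lean x -0.003 F x -1.7 y 1.5 z 1.7 T [-0.06  0.51 -0.17] w 0.119
```

View pics/s23c.png

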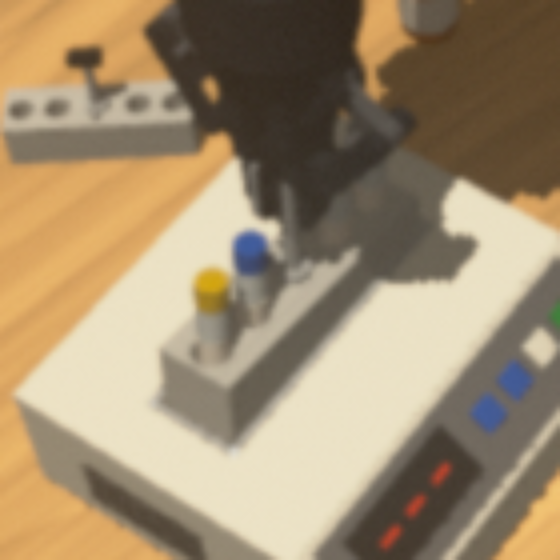

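Emit:
servo_tool(
  motion=[
    [[0.55,0,0.1,0,-0.035,0],[0.55,0,0.1,0,-0.035,0],[0.55,0,0.05,0,-0.035,0],[0.55,0,0,0,-0.035,0],[0.55,0,-0.05,0,-0.035,0],[0.5,0,-0.1,0,-0.03,0],[0.1,0,0,0,0,0],[0.1,0,0,0,0,0]],
  ],
)

```text
t: 32.45
eef_pos: [0.5633, 0.1322, 0.2192]
orientation: [0.057, 0.628, 0.775, -0.043]
force: [0.2, -6.4, 1.7]
gripper_width: 0.126
```

Run:
```python
from caps import *
rel()
s,im2=snap("scene","c24");cv2.imwrite("pics/c24c.png",cv2.resize(im2[230:350,330:470,::-1],None,fx=4,fy=4))
s,im2=snap("side","s24");cv2.imwrite("pics/s24c.png",cv2.resize(im2[230:370,160:300,::-1],None,fx=4,fy=4))
rel()
```

```text
t 32.45 grasp rel mm x -0.6 y 10.2 z 13.8 tool lean(+y) 0.143 lean x -0.006 F x -1.0 y -6.3 z 1.7 T [-1.04  0.24 -0.14] w 0.126
t 32.55 grasp rel mm x -0.6 y 10.0 z 13.7 tool lean(+y) 0.143 lean x -0.006 F x -1.5 y -5.8 z 3.1 T [-0.94  0.21 -0.09] w 0.123
```

View pics/s24c.png

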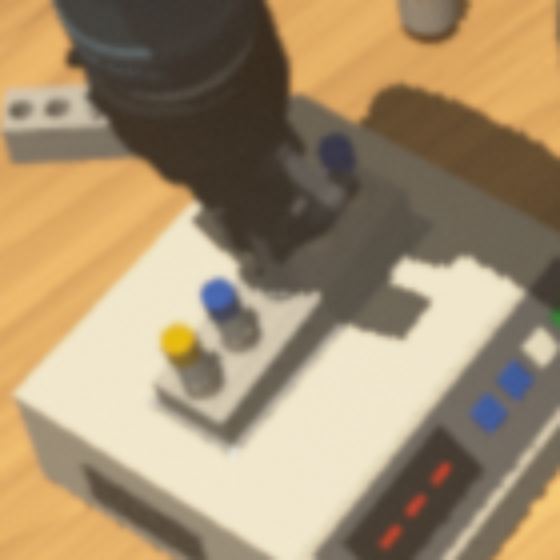

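Emit:
servo_tool(
  motion=[
    [[-0.3,0,-0.2,0,0.024,0],[-0.3,0,-0.2,0,0.024,0],[-0.3,0,-0.2,0,0.024,0],[-0.3,0,-0.2,0,0.024,0],[-0.3,0,-0.2,0,0.024,0],[-0.3,0,-0.2,0,0.024,0],[0,0,-0.1,0,0,0],[0,0,0,0,0,0]],
  ],
)

```text
t: 33.35
eef_pos: [0.5662, 0.113, 0.2299]
orientation: [-0.004, 0.629, 0.777, 0.002]
force: [0.5, 0.3, -5.9]
gripper_width: 0.12
```

Run:
```python
from caps import *
rel()
s,im2=snap("side","s25");cv2.imwrite("pics/s25c.png",cv2.resize(im2[230:370,160:300,::-1],None,fx=4,fy=4))
rel()
```

```text
t 33.35 grasp rel mm x -1.9 y -1.1 z 23.9 tool lean(+y) -0.009 lean x 0.001 F x 0.6 y 0.2 z -5.9 T [ 0.13 -0.21  0.  ] w 0.120
t 33.40 grasp rel mm x -1.9 y -0.7 z 24.0 tool lean(+y) -0.009 lean x 0.001 F x 1.2 y -1.5 z -5.2 T [-0.15 -0.28 -0.03] w 0.121
```

View pics/s25c.png

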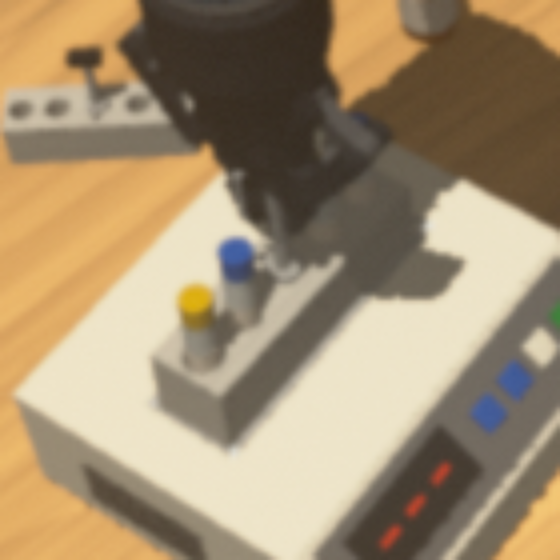

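Emit:
servo_tool(
  motion=[
    [[0,0.1,-0.4,0,0,0],[0,0,-0.4,0,0,0],[0,0,-0.4,0,0,0],[0,0,-0.4,0,0,0],[0,0,-0.3,0,0,0],[0,0,-0.2,0,0,0],[0,0,0,0,0,0],[0,0,0,0,0,0]],
  ],
)

```text
t: 34.2
eef_pos: [0.5653, 0.1167, 0.2536]
orientation: [-0.007, 0.628, 0.779, 0.004]
force: [-0.4, -0.6, -6.2]
gripper_width: 0.123
```

Run:
```python
from caps import *
rel()
s,im2=snap("side","s26");cv2.imwrite("pics/s26c.png",cv2.resize(im2[220:370,160:310,::-1],None,fx=4,fy=4))
s,im2=snap("scene","c26");cv2.imwrite("pics/c26c.png",cv2.resize(im2[230:350,330:470,::-1],None,fx=4,fy=4))
s,im2=snap("wrist","w26")
rel()
```

```text
t 34.20 grasp rel mm x -2.1 y 3.1 z 47.6 tool lean(+y) -0.015 lean x 0.002 F x -0.5 y -0.5 z -6.2 T [-0.02  0.01 -0.  ] w 0.123
t 34.35 grasp rel mm x -2.2 y 3.0 z 47.4 tool lean(+y) -0.015 lean x 0.003 F x 0.0 y 0.4 z -5.9 T [-0.11  0.    0.02] w 0.120
```

View pics/s26c.png

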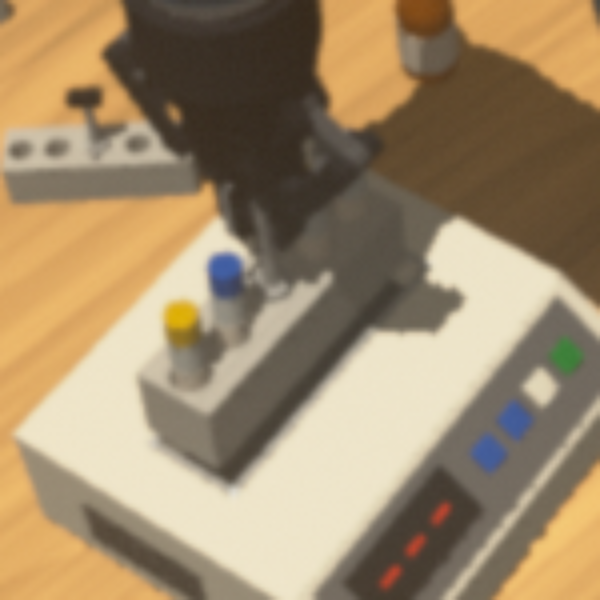

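View pics/c26c.png

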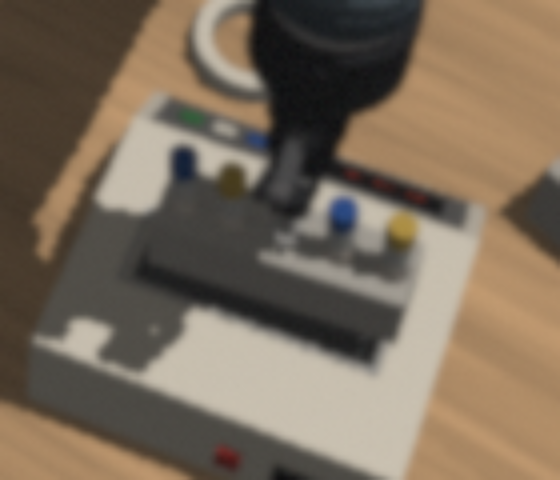

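View pics/w26.png

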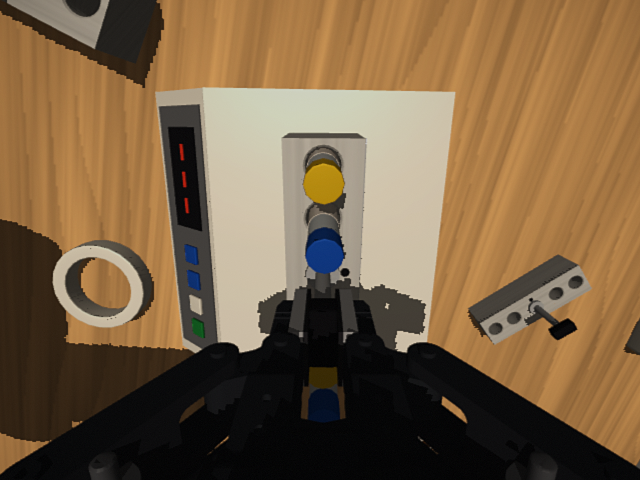

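Run:
```python
from caps import *
from scipy.optimize import least_squares
s=get_state()
ims={n:cv2.imread(f"pics/{f}.png")[:,:,::-1].copy() for n,f in [("scene","c26"),("side","s26"),("wrist","w26")]}
def cent(n,c,box):
    h=cv2.cvtColor(ims[n],cv2.COLOR_RGB2HSV)
    lo,hi={"y":((20,110,40),(36,255,255)),"b":((105,90,40),(125,255,255))}[c]
    m=cv2.inRange(h,lo,hi);x0,y0,x1,y1=box;M=cv2.moments(m[y0:y1,x0:x1],True)
    return (M["m10"]/M["m00"]+x0,M["m01"]/M["m00"]+y0,M["m00"])
ob=[("scene",3,cent("scene","y",(424,278,438,297))),("scene",2,cent("scene","b",(409,275,422,292))),("scene",0,cent("scene","b",(370,262,382,280))),("scene",1,cent("scene","y",(383,265,394,284))),
("side",3,cent("side","y",(195,290,215,312))),("side",2,cent("side","b",(206,278,226,297)))]
for o in ob: print(o)
off=[-.057,-.03,.03,.057]
def mod(p):
    t,th=p[:3],p[3];y=.197;Y=np.array([-np.sin(y),np.cos(y),0]);Z=np.array([0,0,1.])
    # lean th toward +y
    Yb=Y*np.cos(th)-Z*np.sin(th);Zb=Z*np.cos(th)+Y*np.sin(th)
    return [t+Yb*off[i]+Zb*.079 for i in range(4)]   # t=block underside centre; cap centre 79mm up
r=least_squares(lambda p:np.concatenate([proj(n,mod(p)[i])-np.array(c[:2]) for n,i,c in ob]),[.567,.115,.1,0],x_scale=[.01,.01,.01,.05],loss="soft_l1")
print(r.x,r.fun.round(1)); rel()
```

```text
('scene', 3, (430.1860465116279, 287.3255813953488, 43.0))
('scene', 2, (415.2631578947368, 283.2894736842105, 38.0))
('scene', 0, (375.5, 271.0, 24.0))
('scene', 1, (387.41379310344826, 275.3103448275862, 29.0))
('side', 3, (205.12087912087912, 300.2637362637363, 91.0))
('side', 2, (215.8, 287.52, 50.0))
[ 0.5639  0.1241  0.0981 -0.1012] [-1.8 -0.2  0.2 -0.1 -0.1  0.1  0.2 -0.5 -0.2 -0.5 -0.5  2.2]
t 34.35 grasp rel mm x -2.2 y 3.0 z 47.4 tool lean(+y) -0.015 lean x 0.003 F x 0.0 y 0.4 z -5.9 T [-0.11  0.    0.02] w 0.120
```

Run:
```python
from caps import *
s=get_state();M=q2R(s["orientation"]);g=s["eef_pos"]+M@np.array([0,0,.054])
y=.197;X=np.array([np.cos(y),np.sin(y),0]);Y=np.array([-np.sin(y),np.cos(y),0]);Z=np.array([0,0,1.])
for th in (0.05,0,-.05,-.1,-.15):
    Yb=Y*np.cos(th)-Z*np.sin(th);Zb=Z*np.cos(th)+Y*np.sin(th)
    f=lambda a,b,c:proj("wrist",g+X*a+Yb*b+Zb*c,s).round(1)
    print(th,"topcorners",f(-.02,.07,-.056),f(.02,.07,-.056),"bot",f(.02,.07,-.098),"cap3top",f(0,.057,-.013),"cap2top",f(0,.03,-.013))
im=cv2.imread("pics/w26.png");cv2.imwrite("pics/w26c.png",cv2.resize(im[120:310,260:390],None,fx=4,fy=4))
```

```text
0.05 topcorners [284.6 149.3] [364.6 150.7] bot [357.  150.7] cap3top [324.4 184. ] cap2top [323.1 250.4]
0 topcorners [283.8 143.5] [365.7 145. ] bot [357.8 142.4] cap3top [324.4 183.2] cap2top [323.2 249.9]
-0.05 topcorners [282.9 137.9] [366.8 139.4] bot [358.8 134.1] cap3top [324.5 182.7] cap2top [323.2 249.7]
-0.1 topcorners [282.  132.4] [368. 134.] bot [359.8 125.8] cap3top [324.5 182.6] cap2top [323.2 249.6]
-0.15 topcorners [280.9 127. ] [369.3 128.7] bot [360.8 117.4] cap3top [324.5 182.9] cap2top [323.2 249.8]
```

View pics/w26c.png

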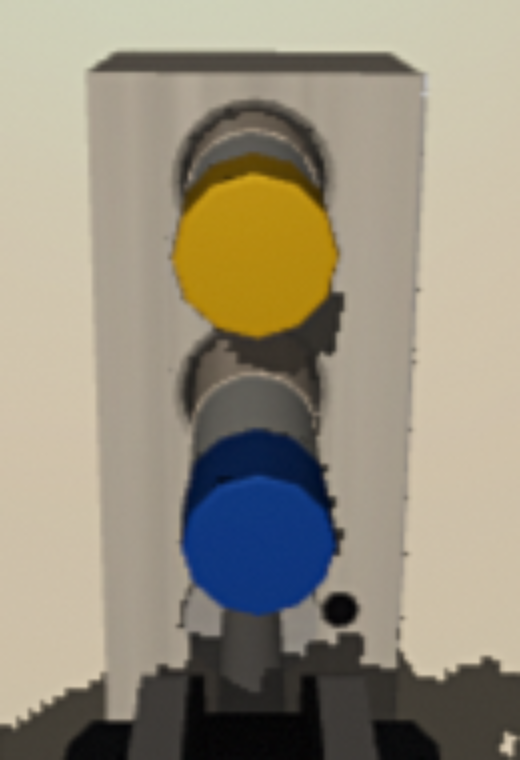

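Emit:
servo_tool(
  motion=[
    [[0,0,0,0,-0.02,0],[0,0,0,0,-0.02,0],[0,0,0,0,-0.02,0],[0,0,0,0,-0.01,0],[0,0,0,0,0,0],[0,0,0,0,0,0],[0,0,0,0,0,0],[0,0,0,0,0,0]],
  ],
)

```text
t: 35.15
eef_pos: [0.5648, 0.1172, 0.2527]
orientation: [0.022, 0.627, 0.778, -0.02]
force: [-0.4, -0.0, -5.3]
gripper_width: 0.12
```

Run:
```python
from caps import *
rel()
s,im=snap("wrist","w27");M=q2R(s["orientation"]);g=s["eef_pos"]+M@np.array([0,0,.054])
y=.197;X=np.array([np.cos(y),np.sin(y),0]);Y=np.array([-np.sin(y),np.cos(y),0]);Z=np.array([0,0,1.])
for th in (0.05,0,-.05,-.1):
    Yb=Y*np.cos(th)-Z*np.sin(th);Zb=Z*np.cos(th)+Y*np.sin(th)
    f=lambda a,b,c:proj("wrist",g+X*a+Yb*b+Zb*c,s).round(1)
    print(th,"topcorners",f(-.02,.07,-.056),f(.02,.07,-.056),"bot",f(.02,.07,-.098))
cv2.imwrite("pics/w27c.png",cv2.resize(im[120:310,260:390,::-1],None,fx=4,fy=4))
s,im=snap("scene","c27");s,im2=snap("side","s27")
cv2.imwrite("pics/cs27.png",np.hstack([cv2.resize(im[230:350,330:450],None,fx=3.2,fy=3.2),cv2.resize(im2[230:350,160:280],None,fx=3.2,fy=3.2)])[:,:,::-1])
rel()
```

```text
t 35.15 grasp rel mm x -2.6 y -0.4 z 46.8 tool lean(+y) 0.060 lean x 0.003 F x -0.4 y 0.1 z -5.3 T [0.14 0.06 0.02] w 0.120
0.05 topcorners [283.4 140.7] [366.3 142.2] bot [358.3 138.3]
0 topcorners [282.5 135.1] [367.4 136.7] bot [359.3 130. ]
-0.05 topcorners [281.6 129.6] [368.7 131.3] bot [360.3 121.6]
-0.1 topcorners [280.5 124.4] [370.  126.1] bot [361.5 113.2]
t 35.30 grasp rel mm x -2.6 y -0.4 z 46.8 tool lean(+y) 0.060 lean x 0.003 F x 0.1 y -0.4 z -5.9 T [ 0.14  0.   -0.03] w 0.117
```

View pics/w27c.png

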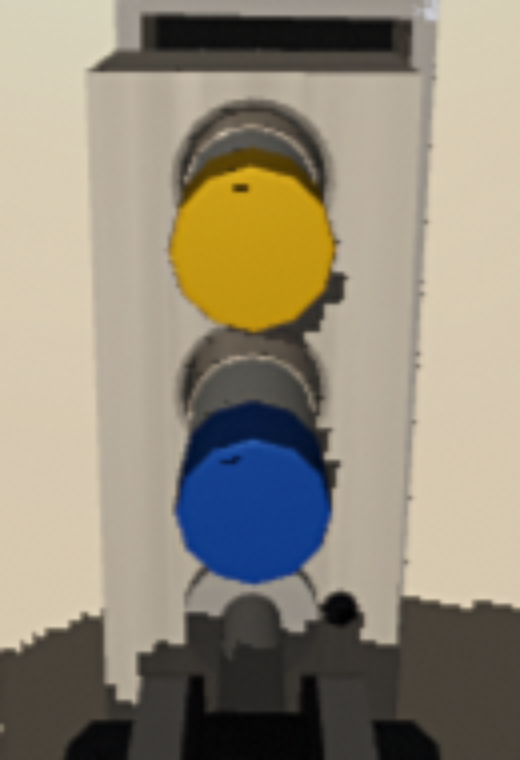

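View pics/cs27.png

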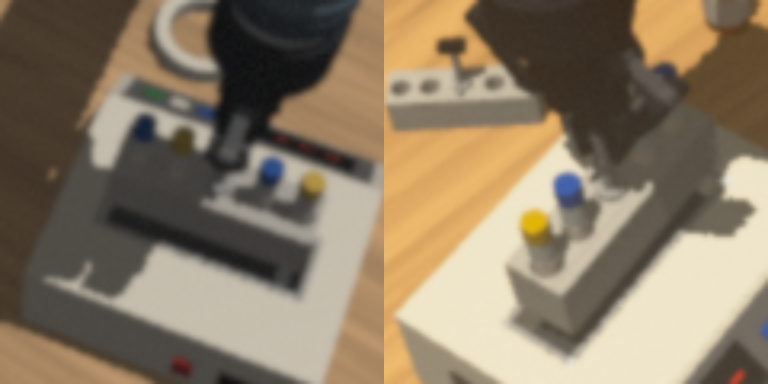

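Run:
```python
from caps import *
rel(); print(job_done())
```

```text
t 35.30 grasp rel mm x -2.6 y -0.4 z 46.8 tool lean(+y) 0.060 lean x 0.003 F x 0.1 y -0.4 z -5.9 T [ 0.14  0.   -0.03] w 0.117
the job is handed in; nothing more can be done
None
```

I put both yellow-capped tubes into the block's two empty holes and released them. I then rocked the block free and handed in at 35.3 s, holding it by the handle over the well. The hand-in gave no verdict, so everything below is from my own readings and pictures.

- **Tubes:** the first yellow tube went into hole 3 and the second into hole 1. In the pictures all four tubes look home. I judged the two at the -y end (blue in hole 0, yellow in hole 1) only from the blurry, shaded scene picture.
- **Rocking:** I leaned the block −y, +y, −y, +y, with the handle 14 to 17 mm above its seated height at each reading, under the 24 mm limit. The first lean was larger than I meant it to be: the gripper tilted about 0.25 rad, with the handle 26 mm off centre.
- **Final hold:**
  - The handle is 47 mm above its seated height, so the underside is about 21 mm above the rim.
  - It is within about 3 mm of the well's middle seen from above.
  - The gripper carries a steady 5 to 6 N, about the block's weight, and the pictures show no contact with the heater.
- **Level:** the two checks disagreed. Before the last correction the wrist view gave a lean of about 0.055 rad toward −y, while a fit to the scene and side views gave 0.10 rad. After the correction the wrist view shows the block level within about 0.02 rad. I did not repeat the other fit; it would be about 0.03 rad, and both are under the 0.15 rad limit.
- **Other things on the table:** I did not touch the red-capped tubes or the bystanders, as far as the pictures show, but I did not measure them again at the end.

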